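# Slide a sample unit into the test bay and start the test

### The arm

A 6-joint arm with a two-finger parallel gripper is mounted at the origin on the work surface. World frame = base frame: x ahead of the robot, y to its left, z up, the work surface at z = 0. Lengths are in mm, angles in rad, forces in N, time in s.
With the tool pointing down it reaches from about 350 to 775 mm from the base axis. Payload 5.5 kg.
Tool frame: the origin (TCP) lies at the very end of the fingers, on their centre line; the grasp point (between the pads) lies 19 mm behind it; z points along the fingers, x is the direction in which the jaws open and shut, and the axes are right-handed (so a half turn about z gives the same grasp; the last joint's range is limited). The gripper opens to 85 mm and grips with 20 to 120 N. Pads are 22 mm wide; open, the fingers measure 114 mm over their backs; the gripper's body (76 mm by 85 mm) begins 54 mm behind the grasp point. The pads swing forward as they close: fully open they stand 13 mm farther back than shut.
Start: joints at [-0.14, 0.313, 0.046, 1.304, 0, 1.431], TCP at [575.041, -0.015, 231.323] pointing down, gripper open.
Joint ranges: [-2.76, 2.76], [-0.86, 1.69], [-1.03, 1.26], [-2.2, 2.34], [-1.47, 1.5], [-3.14, 3.14]. Speed limits (rad/s): [2.57, 2.57, 3.14, 3.14, 3.14, 3.14].

### API

Orientations are given as [roll, pitch, yaw] about the fixed x, y, z axes, in that order (R = Rz(yaw) Ry(pitch) Rx(roll)).
In Python, from cell import telemetry, cams, manip, nets gives the robot as it stands.
- The arm moves only by the tool send_rows, never from a script. Its argument "plan" is a list of rows, each a list of 5 numbers: the shift along the tool's x, y, z in mm, then the turn about the tool's z in degrees, then the closure, from 0 (fully open) to 1 (shut). A call has 1 to 12 rows; each row is the pose to reach, as a shift and turn from the pose measured when the call began, along the tool's axes at that moment; what a row does not reach only later rows make up. A row lasts 1/12 s, in which the tool goes at most 41.7 mm and 7.16 degrees, less where a joint would pass 70% of its speed; a pose out of reach is approached as far as the arm can. A call with a gripper value outside its range is refused whole. The fingers move at their own pace and stop on an object; "grip_force" is the grip in N (left out, the last holds). Time passes only in rows, so rows that repeat a pose let the fingers close. It gives the time, the measured TCP pose, the force and the opening at its end, in the units of the state.
- telemetry.observe(): the state, without advancing time (a new reading comes with each control period).
- cams.capture(name): name is "scene" or "side" or "wrist"; returns a dict with "color" (420x560x3 uint8, red, green, blue), "vfov" (degrees; the focal length in pixels is half the picture's height over the tangent of half this angle, whatever the lens; pixels are square), "cx", "cy" (the principal point, pixels), "R" (3x3) and "t" (3): a world point X has camera coordinates R X + t; the wrist camera has in their place "tool_from_camera" (4x4, takes a point from camera to tool coordinates, whose origin is the TCP and whose axes are the tool frame's). Camera axes: x right, y down, z forward; pixel columns grow to the right and rows downward; lengths in mm; the calibration is good to about 2 mm. A picture is of the moment at which its call begins: read the wrist's pose just before it. There is no depth.
- manip.hand_in(): hands the job in, once; it reports no verdict.
Trained networks look in a picture, given as the dict that the camera call returned (one of the last four; its "shot" number tells which), for a name from the list of things; names that differ only in an ending like _2 or _b are one class to them, and where a whole thing is asked for, a point or a joint stands for the part that bears it (a point fixed in the world has none). Each returns a list of dicts, best first, with "confidence" (0 to 1); they miss things now and then, are a little off and sometimes report something else, mostly with a low value. They report only what shows in the picture. A call takes as long as a camera call. They do not tell look-alikes from the thing itself.
- nets.search_frame(picture, label): "point" ([x, y, z] in mm, in the coordinates of the camera as it stood for that picture, good to about 4 mm: the middle of the surface that is visible of it).
- nets.regions_of(picture, label): "pixels" (420x560 bool, what is visible of it).
The state is a dict: "time": time; "qpos": joint angles; "joint_vel": joint speeds; "joint_efforts": joint torques, N m; "eef_pos": TCP position; "tool_rot": TCP orientation; "force": force on the tool from outside, world axes, zero at the start; "wrist_torque": the same for the moment, N m; "grip_width": opening from 0.0 (shut) to 1.0 (fully open).
Only numpy, scipy, OpenCV 4.12 (cv2) and the standard library are available. Lean on these libraries where they do the work, as an engineer would, in place of code of your own. Each camera call takes 0.05 s, during which the arm holds its last target.

### The job

Slide the blue sample unit down the lane of the test bay, flat on its plate, until it rests squarely against both rubber bumpers of the end block, then press the green start button on the end block right down and let it come back up. Its lacquer marks easily, so the unit must not touch either steel guide rail, the flared mouths included: square it up before it goes in, and bring it gently to the bumpers. Only push it with the fingertips, never lift it, and leave everything else on the bench where it is.

Things in the scene. Friction and masses are not known exactly. Their poses are not given: they have to be found in the camera images.
- sample: The sample unit: a blue lacquered box, 140 mm long (its x), 96 mm wide (its y), 50 mm high, about 0.4 to 0.85 kg, with a white stripe across the top at its leading (+x) end and a white label behind it. It slides freely; the origin is the centre of its underside. It starts on the white loading area before the lane, askew and off the lane's line, white stripe end towards the lane.
- bay: The test bay, fixed: an aluminium plate 500 mm long (its x) and 200 mm wide (its y) lying on the bench, with a white slide sheet flush over the loading area and lane; the top of the sheet is 10 mm above the bench. Origin on the bench under the plate's centre; +x is the direction to push, the lane's centre line is y = 0. The loading area is x from -245 to -55 mm, y within 95 mm, open on three sides; the rails run from x = -28 to 185 mm.
- rail_left: Steel guide rail on the +y side of the lane, same frame as the bay. Its upright web rises 18 mm above the slide sheet; inner face at y = +57 mm from x = 0 to 185 mm; from x = 0 back to -28 mm it flares outward at 0.5 rad to y = +72 mm. The 96 mm unit thus has 9 mm of air on each side when centred.
- rail_right: Steel guide rail on the -y side, the mirror image of the left one (inner face at y = -57 mm); same frame as the bay.
- end_block: The end block, fixed, same frame as the bay: a grey block at x from 191 to 243 mm, 150 mm wide, its top 60 mm above the bench. Two black rubber bumpers (16 mm across) on its lane side, at y = +36 and -36 mm, 34 mm above the bench, end at x = 181 mm.
- home (a point): Where the origin (underside centre) of the sample unit lies when it is fully home against both bumpers: on the lane's centre line at x = 111 mm of the bay, on the slide sheet. Axes as the bay's.
- start_top (a point): Centre of the top face of the green round start button (28 mm across) on top of the end block, when it is up.
- start (a joint): Travel of the start button, m: 0 up, 0.006 fully down. Pressed straight down; a spring needing about 5 N at full travel brings it back up.
- green_plug: Bystander: green plug-in terminal block, 22 x 60 x 20 mm, on the bench beside the bay; origin at its underside.
- blue_plug: Bystander: blue plug-in terminal block, 22 x 48 x 20 mm, on the bench beside the bay; origin at its underside.
- cap_jar: Bystander: small white jar with red lid, 48 mm across, 45 mm high, on the bench beside the bay; origin at its underside.
- screwdriver: Bystander: screwdriver lying on the bench short of the bay's loading end (to the robot's right).
- marker: Bystander: white marker pen with black cap, 131 mm long, 16 mm thick, lying on the bench beyond the end block (to the robot's left).
- cleaner: Bystander: clear bottle of lens cleaner with blue cap, 56 mm across, 150 mm tall, beyond the end block (to the robot's left).
Mind the look-alikes: they are no part of the job. There is more than one size of the sample; the one meant has the size given above.

How it is judged:
By the outcome, as a careful person would: the job done as asked, in the order asked, and still so for the second after the job is handed in, with the robot touching nothing.
It also fails if it takes over 72 s, if anything falls off the work surface, if the arm or the gripper's body presses on something with over 40 N, if the wrist force passes 120 N, or if a joint passes its speed limit or range.

## Working session

There is one attempt and no reset: what is moved stays moved. The work goes in short steps, Python scripts to look and compute and a tool call to move; the robot and the scene stay as the last step left them, time stands still between calls to the robot, and variables do not carry over. Pictures are saved under pics/ and viewed, and the job is handed in when it is done.

Besides the shell and the picture viewer there is one more tool, called after "Call:" as a command line: name --pt "numbers of a row" for each row, then --argument value for the rest. send_rows: Moves the arm, as the interface text tells. Its arguments: {"type":"object","properties":{"plan":{"type":"array"},"grip_force":{"type":"number"}},"required":["plan"]}

```bash
mkdir -p pics; ls
cat > h.py <<'E'
import numpy as np, cv2
from cell import telemetry, cams, manip, nets
def save(p,n): cv2.imwrite('pics/'+n+'.png',cv2.cvtColor(p['color'],cv2.COLOR_RGB2BGR))
def K(p):
    f=p['color'].shape[0]/2/np.tan(np.radians(p['vfov'])/2)
    return f,p['cx'],p['cy']
E
python3 - <<'E'
from h import *
s=telemetry.observe(); print(s)
for n in ['scene','side','wrist']:
    p=cams.capture(n); save(p,n+'0'); print({k:v for k,v in p.items() if k!='color'})
E
```

```text
pics
{'time': 0.0, 'qpos': array([-1.39618723e-01,  3.14038107e-01,  4.49463036e-02,  1.30360360e+00,
       -3.73010118e-05,  1.43119851e+00]), 'joint_vel': array([-0.00178693, -0.00161003, -0.00263246, -0.00111553,  0.00028811,
        0.00047009]), 'joint_efforts': array([-2.90074182e-03, -4.80629075e+01,  2.98531097e+01,  1.95313990e-02,
       -3.83516899e-04, -4.27451073e-05]), 'eef_pos': array([5.74469697e+02, 4.28231309e-02, 2.30374070e+02]), 'tool_rot': array([-3.14136534e+00,  1.88579082e-03, -2.06560826e-05]), 'force': array([-7.42440033e-01,  6.45317272e-01,  4.37866584e-04]), 'wrist_torque': array([-0.01414463,  0.01997036, -0.03811745]), 'grip_width': 0.9956315116756583}
{'vfov': 56.72241702323494, 'cx': 284.07037347690186, 'cy': 211.7013404498142, 'R': array([[ 0.01660462,  0.999812  , -0.01001234],
       [ 0.78314261, -0.01923052, -0.62154472],
       [-0.62162042,  0.00247943, -0.78331469]]), 't': array([ -24.35441512, -313.67961157, 1247.21009201]), 'shot': 1}
{'vfov': 47.99608634299586, 'cx': 278.82445721151856, 'cy': 215.69919107536023, 'R': array([[-0.73148345, -0.68184187, -0.00486122],
       [-0.343914  ,  0.37509004, -0.86083135],
       [ 0.58877425, -0.62801205, -0.50886712]]), 't': array([ 371.65738482,  225.97333948, 1157.08387603]), 'shot': 2}
{'vfov': 70.48807238996078, 'cx': 278.18306435116654, 'cy': 211.158493639025, 'tool_from_camera': array([[ 9.99999662e-01, -1.52825467e-04, -8.08335682e-04,
         7.02911658e-01],
       [ 3.78439503e-04,  9.57910523e-01,  2.87066693e-01,
        -7.27511194e+01],
       [ 7.30442154e-04, -2.87066902e-01,  9.57910257e-01,
        -1.42119896e+02],
       [ 0.00000000e+00,  0.00000000e+00,  0.00000000e+00,
         1.00000000e+00]]), 'shot': 3}
```

View pics/scene0.png

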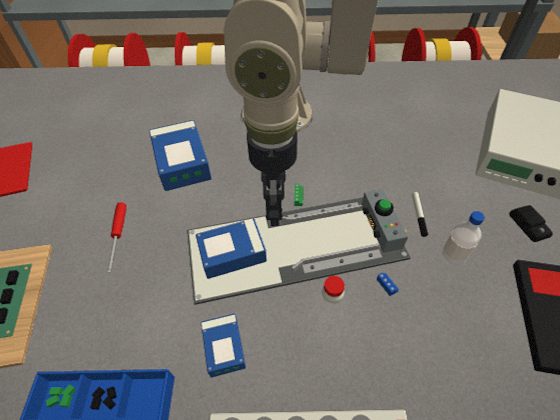

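View pics/side0.png

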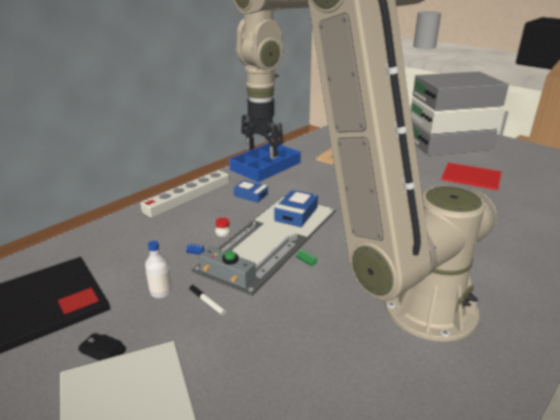

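View pics/wrist0.png

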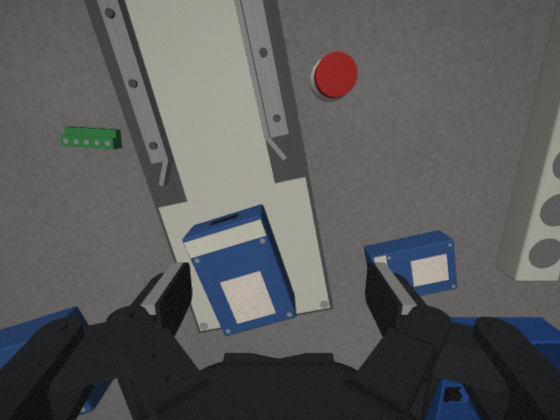

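The scene view shows three blue boxes with white labels: one on the bay's white loading area at (232,247), a larger one on the bench at (180,155), and a smaller one at (222,345). The one meant is at (232,247). I'll check it in a close crop and measure.

Run:
```python
import cv2
a=cv2.imread('pics/scene0.png'); cv2.imwrite('pics/c1.png',cv2.resize(a[185:310,180:420],None,fx=3.3,fy=3.3,interpolation=cv2.INTER_CUBIC))
a=cv2.imread('pics/wrist0.png'); cv2.imwrite('pics/c2.png',cv2.resize(a[130:345,140:350],None,fx=2.75,fy=2.75,interpolation=cv2.INTER_CUBIC))
```

```text
(no output)
```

View pics/c1.png

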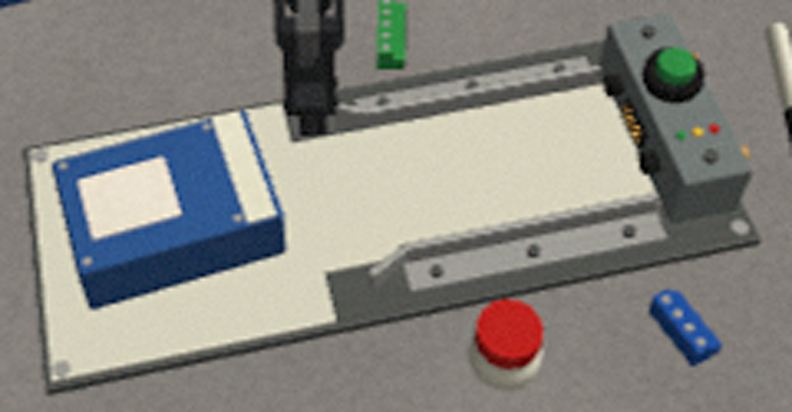

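View pics/c2.png

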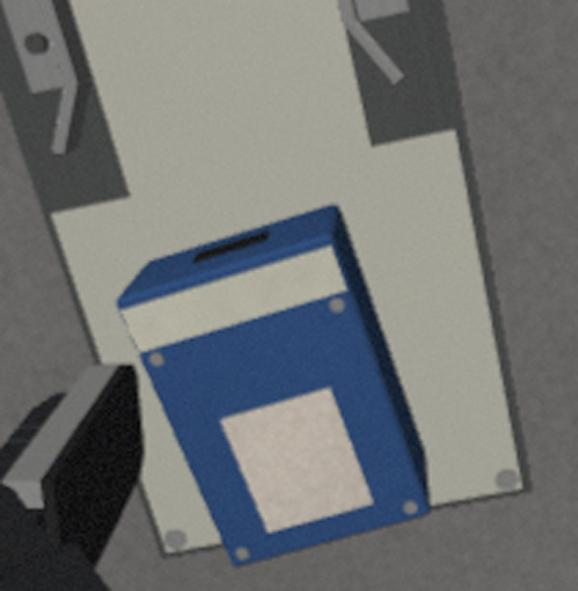

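```bash
cat >> h.py <<'E'
from scipy.optimize import least_squares
from scipy.spatial.transform import Rotation as Ro
def ext(p,s=None):
    "world->cam R,t"
    if 'R' in p: return np.array(p['R']),np.array(p['t'])
    T=np.array(p['tool_from_camera']); W=np.eye(4); W[:3,:3]=Ro.from_euler('xyz',s['tool_rot']).as_matrix(); W[:3,3]=s['eef_pos']
    M=np.linalg.inv(W@T); return M[:3,:3],M[:3,3]
def proj(X,p,s=None):
    R,t=ext(p,s); f,cx,cy=K(p); c=np.atleast_2d(X)@R.T+t
    return np.c_[cx+f*c[:,0]/c[:,2],cy+f*c[:,1]/c[:,2]]
def unproj(uv,z,p,s=None):
    R,t=ext(p,s); f,cx,cy=K(p); uv=np.atleast_2d(uv)
    d=np.c_[(uv[:,0]-cx)/f,(uv[:,1]-cy)/f,np.ones(len(uv))]@R; o=-R.T@t
    return o+d*((z-o[2])/d[:,2])[:,None]
def fit2(model,world):
    "planar pose x,y,yaw of model pts"
    model=np.array(model,float)[:,:2]; w=world[:,:2]; mc=model.mean(0); wc=w.mean(0)
    A=model-mc;B=w-wc; a=np.arctan2((A[:,0]*B[:,1]-A[:,1]*B[:,0]).sum(),(A*B).sum())
    r=np.array([[np.cos(a),-np.sin(a)],[np.sin(a),np.cos(a)]]); t=wc-r@mc
    return t,a,np.linalg.norm(model@r.T+t-w,axis=1)
E
python3 - <<'E'
from h import *
s=telemetry.observe(); sc=cams.capture('scene'); wr=cams.capture('wrist')
S=lambda l:np.array([180,185])+np.array(l)/3.3
W=lambda l:np.array([140,130])+np.array(l)/2.75
for nm,p,uv,m,z in [('bay scene',sc,S([(27,148),(48,382),(757,240),(337,322)]),[(-250,100),(-250,-100),(250,-100),(-55,-95)],10),
 ('bay wrist',wr,W([(165,553),(523,488),(52,213),(457,130)]),[(-245,95),(-245,-95),(-55,95),(-55,-95)],10),
 ('box scene',sc,S([(55,160),(243,111),(282,217),(88,270)]),[(-70,48),(70,48),(70,-48),(-70,-48)],60),
 ('box wrist',wr,W([(120,305),(333,245),(235,566),(428,512)]),[(70,48),(70,-48),(-70,48),(-70,-48)],60)]:
    w=unproj(uv,z,p,s); t,a,e=fit2(m,w); print(nm,t.round(1),round(np.degrees(a),2),e.round(1))
print(unproj(S([(678,62)]),66,sc,s))
for l in ['start_top','sample','bay']:
  for p in (sc,wr):
    R,t=ext(p,s)
    for d in nets.search_frame(p,l)[:3]: print(l,p['shot'],d['confidence'],(R.T@(np.array(d['point'])-t)).round(1))
E
```

```text
bay scene [504.1  44.3] 101.63 [4.3 4.4 4.9 0.9]
bay wrist [504.8  42.3] 101.79 [0.7 0.6 0.2 0.2]
box scene [ 531.5 -102.9] 107.59 [1.9 4.4 3.6 6.2]
box wrist [ 532.1 -106.5] 107.61 [3.1 4.8 3.5 4.3]
[[435.23965569 259.06385776  66.        ]]
start_top 4 0.59 [448.3 246.4  80.2]
sample 4 0.71 [ 547.7 -100.    60.5]
sample 4 0.71 [ 256.  -257.8   68.2]
sample 4 0.59 [ 755.7 -105.4   40.1]
sample 5 0.63 [757.4 -87.7  32.6]
sample 5 0.59 [ 246.4 -199.7   47.1]
sample 5 0.58 [530.2 -90.6  57.9]
bay 4 0.78 [522.4  93.   10.2]
bay 5 0.81 [499.8  79.6   6.6]
```

```bash
cat >> h.py <<'E'
BT=np.array([504.8,42.3]); BA=np.radians(101.79)
def tobay(w):
    r=np.array([[np.cos(BA),-np.sin(BA)],[np.sin(BA),np.cos(BA)]]); w=np.atleast_2d(w); return np.c_[(w[:,:2]-BT)@r,w[:,2:]]
def frombay(b):
    r=np.array([[np.cos(BA),-np.sin(BA)],[np.sin(BA),np.cos(BA)]]); b=np.atleast_2d(b); return np.c_[b[:,:2]@r.T+BT,b[:,2:]]
def tri(a,pa,sa,b,pb,sb):
    Pm=[]
    for p,s in((pa,sa),(pb,sb)):
        R,t=ext(p,s); f,cx,cy=K(p); Pm.append(np.array([[f,0,cx],[0,f,cy],[0,0,1]])@np.c_[R,t])
    X=cv2.triangulatePoints(Pm[0],Pm[1],np.array(a,float).T,np.array(b,float).T); return (X[:3]/X[3]).T
E
python3 - <<'E'
from h import *
s=telemetry.observe(); sc=cams.capture('scene'); wr=cams.capture('wrist')
S=lambda l:np.array([180,185])+np.array(l)/3.3
W=lambda l:np.array([140,130])+np.array(l)/2.75
a=S([(55,160),(243,111),(282,217),(88,270)]);b=W([(235,566),(120,305),(333,245),(428,512)])
w=tri(a,sc,s,b,wr,s); print(tobay(w).round(1))
for p,uv in((sc,a),(wr,b)):
    w=unproj(uv,60,p,s); print(tobay(w).round(1)); print([np.linalg.norm(w[i]-w[(i+1)%4]).round(1) for i in range(4)])
a=S([(27,148),(337,322)]);
w=unproj(S([(27,148),(48,382),(757,240),(337,322)]),10,sc); print(tobay(w).round(1))
E
```

```text
[[-219.7   40.4   64.7]
 [ -87.2   53.7   63.9]
 [ -78.2  -38.    63.1]
 [-206.8  -51.6   66.5]]
[[-220.3   43.8   60. ]
 [ -86.6   56.1   60. ]
 [ -76.7  -37.3   60. ]
 [-206.7  -48.7   60. ]]
[np.float64(134.2), np.float64(94.0), np.float64(130.5), np.float64(93.4)]
[[-223.4   42.3   60. ]
 [ -89.1   56.1   60. ]
 [ -81.7  -35.8   60. ]
 [-213.1  -49.6   60. ]]
[np.float64(135.0), np.float64(92.1), np.float64(132.1), np.float64(92.5)]
[[-245.7   97.2   10. ]
 [-245.7  -95.4   10. ]
 [ 247.   -99.3   10. ]
 [ -52.9  -95.4   10. ]]
```

The crops confirm it: the unit on the plate has its stripe leading and measures about 134×93 at the rounded top edge. In the bay frame it sits at about (-150, +3) with about +5.8° of yaw. I'll square it with both fingers against its +y side, then push from behind.

```bash
cat >> h.py <<'E'
def shift(bx,by,z,yawdeg,s=None):
    s=s or telemetry.observe(); Rm=Ro.from_euler('xyz',s['tool_rot']).as_matrix()
    w=np.r_[frombay([bx,by])[0],z]; d=Rm.T@(w-s['eef_pos'])
    yaw=np.degrees(np.arctan2(Rm[1,0],Rm[0,0])); dy=(yawdeg-yaw+180)%360-180
    print('t',round(s['time'],2),'tcp bay',tobay(s['eef_pos']).round(1),'yaw',yaw.round(2),'F',s['force'].round(1),'| shift',d.round(1),'turn',round(-dy,2),'grip',round(s['grip_width'],2))
E
python3 -c "
from h import *
shift(-150,85,150,101.79)"
```

```text
t 0.65 tcp bay [[-55.8 -60.1 231.4]] yaw -0.0 F [-0.7 -0.5  0.1] | shift [-122.8  121.9   81.4] turn -101.79 grip 1.0
```

Call:
send_rows --pt "-10 10 7 -7 0" --pt "-20 20 14 -14 0" --pt "-30 30 20 -21 0" --pt "-40 40 27 -28 0" --pt "-50 50 34 -35 0" --pt "-61 61 41 -42 0" --pt "-71 71 48 -49 0" --pt "-82 81 54 -56 0" --pt "-92 91 61 -63 0" --pt "-102 102 68 -70 0" --pt "-113 112 75 -77 0" --pt "-122.8 122 81 -84 0"

```text
time: 1.65
eef_pos: [451.6, -122.4, 150.0]
tool_rot: [3.141, 0.0, 1.472]
force: [0.2, 0.4, -0.0]
grip_width: 0.998
```

```bash
python3 -c "
from h import *
shift(-150,85,18,101.79)
p=cams.capture('wrist');save(p,'w1')"
```

```text
t 1.65 tcp bay [[-150.4   85.8  150. ]] yaw 84.35 F [ 0.2  0.4 -0. ] | shift [  0.6   0.6 132. ] turn -17.44 grip 1.0
```

View pics/w1.png

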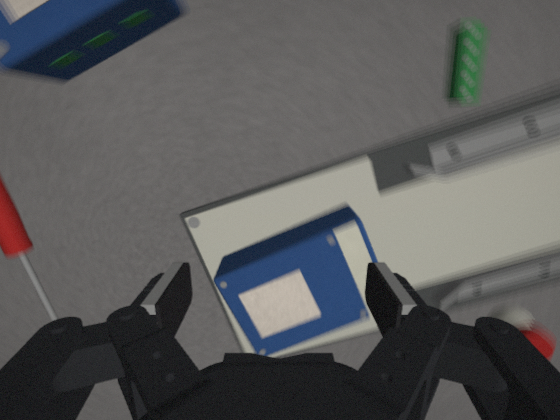

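The +y side of the unit and the fingers are in view, with nothing beneath the fingers at y≈+85. Next I finish the turn and descend beside the unit.

Call:
send_rows --pt "0.6 0.6 10 -6 0" --pt "0.6 0.6 25 -12 0" --pt "0.6 0.6 45 -17.4 0" --pt "0.6 0.6 70 -17.4 0" --pt "0.6 0.6 90 -17.4 0" --pt "0.6 0.6 110 -17.4 0" --pt "0.6 0.6 123 -17.4 0" --pt "0.6 0.6 130 -17.4 0" --pt "0.6 0.6 132 -17.4 0" --pt "0.6 0.6 132 -17.4 0"

```text
time: 2.53
eef_pos: [449.8, -122.6, 16.9]
tool_rot: [-3.138, -0.001, 1.78]
force: [0.1, -0.4, 0.3]
grip_width: 1.001
```

```bash
python3 -c "
from h import *
shift(-150,58,18,101.79)
p=cams.capture('wrist');save(p,'w2')
p=cams.capture('scene');save(p,'s2')"
```

```text
t 2.53 tcp bay [[-150.2   87.5   16.9]] yaw 102.01 F [ 0.1 -0.4  0.3] | shift [ 0.1 29.5 -1.2] turn 0.22 grip 1.0
```

View pics/w2.png

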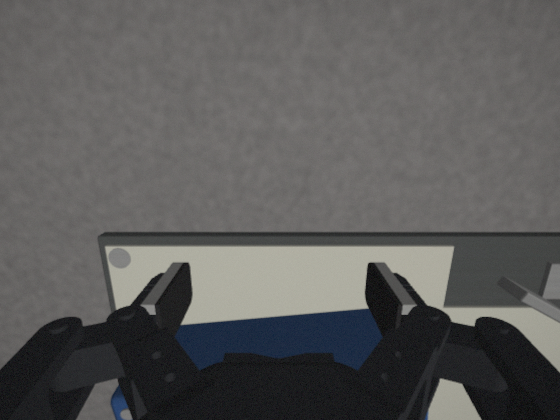

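View pics/s2.png

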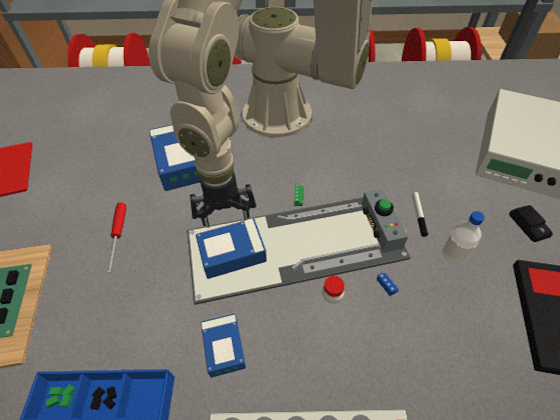

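The jaws line up with the plate's edge and the fingers stand beside the unit, clear of it. I'll push slowly toward -y.

Call:
send_rows --pt "0 2.5 -1 0.2 0" --pt "0 5 -1 0.2 0" --pt "0 7.5 -1 0.2 0" --pt "0 10 -1 0.2 0" --pt "0 12 -1 0.2 0" --pt "0 14 -1 0.2 0" --pt "0 16 -1 0.2 0" --pt "0 18 -1 0.2 0" --pt "0 20 -1 0.2 0" --pt "0 22 -1 0.2 0" --pt "0 22 -1 0.2 0"

```text
time: 3.55
eef_pos: [471.9, -118.1, 18.4]
tool_rot: [-3.139, -0.0, 1.778]
force: [-0.7, 0.1, 0.2]
grip_width: 0.999
```

```bash
python3 -c "
from h import *
shift(-150,58,18,101.79)
p=cams.capture('wrist');save(p,'w3')
p=cams.capture('scene');save(p,'s3'); cv2.imwrite('pics/s3c.png',cv2.resize(cv2.cvtColor(p['color'],cv2.COLOR_RGB2BGR)[185:310,180:420],None,fx=3.3,fy=3.3,interpolation=cv2.INTER_CUBIC))"
```

```text
t 3.55 tcp bay [[-150.3   65.    18.4]] yaw 101.85 F [-0.7  0.1  0.2] | shift [0.3 7.  0.4] turn 0.06 grip 1.0
```

View pics/w3.png

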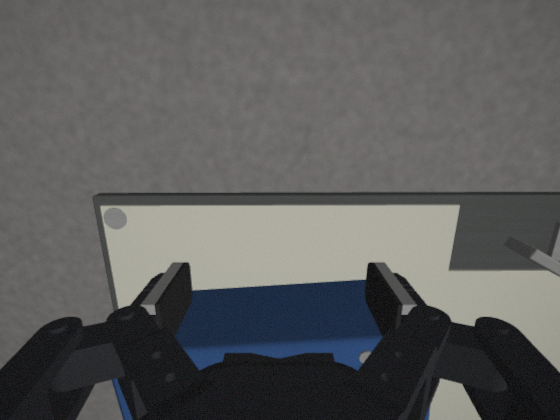

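View pics/s3c.png

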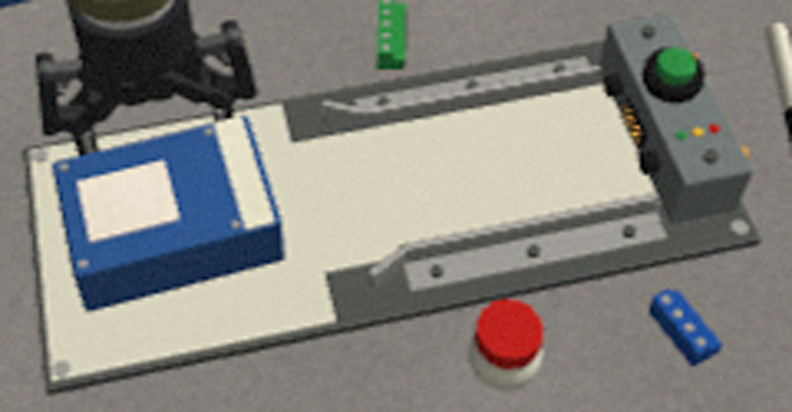

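The front finger has begun to turn the unit and its yaw has roughly halved. I'll continue slowly.

Call:
send_rows --pt "0 1 0 0 0" --pt "0 2 0 0 0" --pt "0 3 0 0 0" --pt "0 4 0 0 0" --pt "0 5 0 0 0" --pt "0 6 0 0 0" --pt "0 7 0 0 0" --pt "0 7.5 0 0 0" --pt "0 7.5 0 0 0"

```text
time: 4.4
eef_pos: [479.6, -116.8, 18.5]
tool_rot: [-3.14, 0.0, 1.777]
force: [-1.6, 1.1, -0.6]
grip_width: 1.0
```

```bash
python3 -c "
from h import *
shift(-150,58,18,101.79)
p=cams.capture('wrist');save(p,'w4')
p=cams.capture('scene');save(p,'s4'); cv2.imwrite('pics/s4c.png',cv2.resize(cv2.cvtColor(p['color'],cv2.COLOR_RGB2BGR)[185:310,180:420],None,fx=3.3,fy=3.3,interpolation=cv2.INTER_CUBIC))"
```

```text
t 4.4 tcp bay [[-150.6   57.2   18.5]] yaw 101.84 F [-1.6  1.1 -0.6] | shift [ 0.6 -0.8  0.5] turn 0.05 grip 1.0
```

View pics/w4.png

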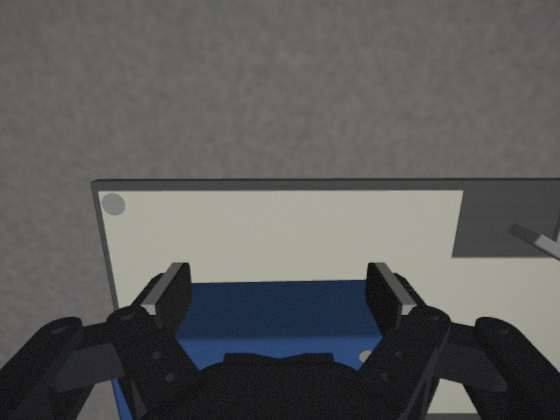

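View pics/s4c.png

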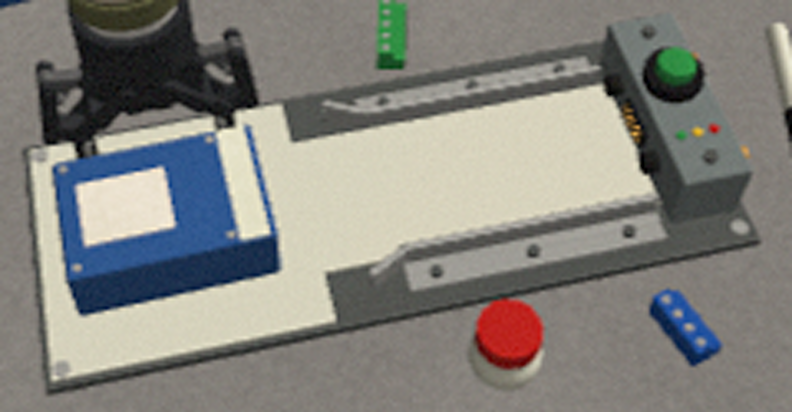

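```bash
cat > edge.py <<'E'
from h import *
def vis(p,s,c0,c1,r0,r1,z=10):
    "per column first strongly-blue row going down"
    im=p['color'].astype(int); pts=[]
    for c in range(c0,c1,4):
        col=im[r0:r1,c]; m=(col[:,2]-col[:,0])>25
        if m.any(): pts.append((c,r0+np.argmax(m)))
    return np.array(pts)
s=telemetry.observe();p=cams.capture('wrist')
pts=vis(p,s,195,365,200,340); b=tobay(unproj(pts,10,p,s)); print(pts[::8].tolist()); k=np.polyfit(b[:,0],b[:,1],1); print('bottom edge +y: y at -150',np.polyval(k,-150),'slope deg',np.degrees(np.arctan(k[0])),'rms',np.std(b[:,1]-np.polyval(k,b[:,0])))
# plate edges check: sheet corner (-55,95)
print(proj(frombay([[-55,95,10],[-245,95,10],[-100,95,10]]),p,s))
E
python3 edge.py
```

```text
[[195, 283], [227, 283], [259, 282], [291, 281], [323, 281], [355, 280]]
bottom edge +y: y at -150 42.9285052264966 slope deg 1.2803339649338739 rms 0.18175544601693852
[[463.3970257  192.41334895]
 [ 97.76936293 192.35762576]
 [376.88239666 192.40016376]]
```

The side edge is at y≈+43, so the unit's centre is at about y=-5 with +1.3° of yaw still left. I'll cross over and push back from the -y side, which removes both errors. The effective finger half-depth is about 14 mm.

Call:
send_rows --pt "0 -4 0 0 0" --pt "0 -8 -5 0 0" --pt "0 -8 -25 0 0" --pt "0 -8 -50 0 0" --pt "0 -8 -80 0 0" --pt "0 0 -100 0 0" --pt "0 25 -105 0 0" --pt "0 60 -105 0 0" --pt "0 95 -105 0 0" --pt "0 130 -105 0 0" --pt "0 150 -105 0 0" --pt "0 153 -105 0 0"

```text
time: 5.55
eef_pos: [633.1, -85.1, 123.6]
tool_rot: [3.14, 0.002, 1.779]
force: [0.4, 0.0, -0.1]
grip_width: 1.0
```

```bash
python3 -c "
from h import *
shift(-150,-92,18,101.79)
p=cams.capture('wrist');save(p,'w5')
p=cams.capture('scene');save(p,'s5')"
```

```text
t 5.55 tcp bay [[-150.9  -99.5  123.6]] yaw 101.92 F [ 0.4  0.  -0.1] | shift [  1.1  -7.7 105.6] turn 0.13 grip 1.0
```

View pics/w5.png

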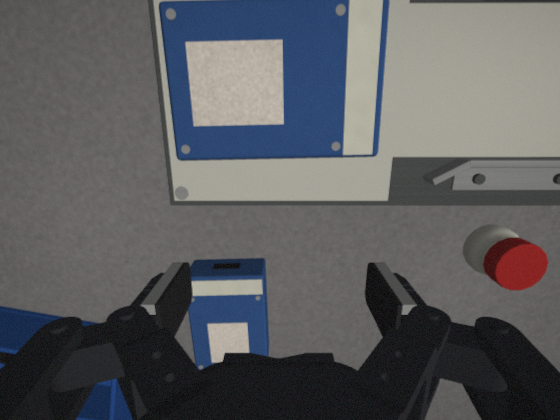

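View pics/s5.png

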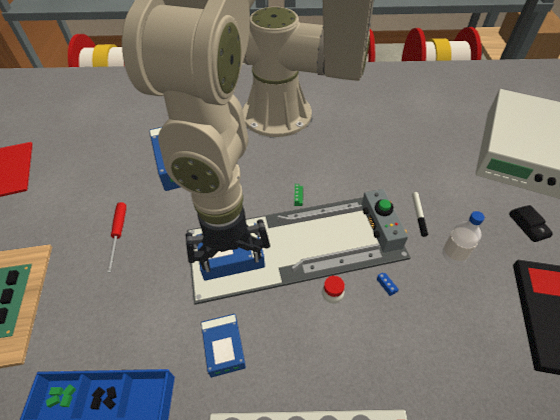

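Run:
```python
from h import *
s=telemetry.observe();p=cams.capture('wrist')
print(tobay(unproj([(180,159),(378,157),(161,6)],60,p,s)).round(1))
print(tobay(unproj([(172,205),(389,201)],10,p,s)).round(1))
print('small',tobay(unproj([(191,260),(265,259)],30,p,s)).round(1),tobay(unproj([(191,262),(265,262)],40,p,s)).round(1))
```

```text
[[-218.3  -47.5   60. ]
 [ -82.8  -46.    60. ]
 [-221.2   43.2   60. ]]
[[-245.6  -94.    10. ]
 [ -52.6  -90.1   10. ]]
small [[-226.7 -138.    30. ]
 [-162.4 -137.    30. ]] [[-223.6 -135.    40. ]
 [-162.  -134.9   40. ]]
```

The unit's centre is at about y=-5; this view reads the plate edge 4–5 mm high, and I've corrected for that. The small look-alike is 30 mm or more from the fingers' path. Descending at y≈-87.

Call:
send_rows --pt "1 -7 5 0 0" --pt "1 -13 20 0 0" --pt "1 -13 40 0 0" --pt "1 -13 62 0 0" --pt "1 -13 82 0 0" --pt "1 -13 96 0 0" --pt "1 -13 103 0 0" --pt "1 -13 105 0 0" --pt "1 -13 105 0 0" --pt "1 -13 105 0 0"

```text
time: 6.53
eef_pos: [615.6, -87.6, 19.4]
tool_rot: [-3.14, 0.001, 1.777]
force: [-0.1, -0.9, 0.5]
grip_width: 0.995
```

```bash
python3 -c "
from h import *
shift(-150,-62,18,101.79)
p=cams.capture('wrist');save(p,'w6')"
```

```text
t 6.53 tcp bay [[-149.8  -81.9   19.4]] yaw 101.81 F [-0.1 -0.9  0.5] | shift [ -0.1 -19.9   1.5] turn 0.02 grip 0.99
```

View pics/w6.png

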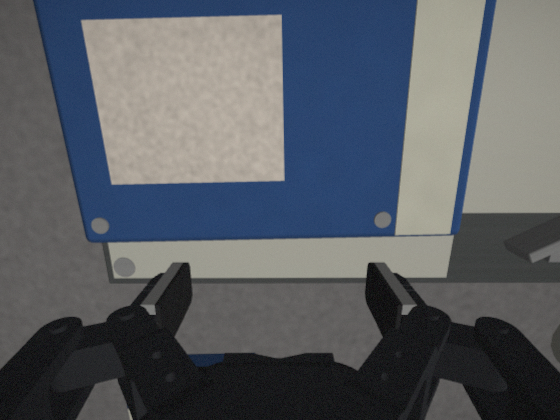

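Call:
send_rows --pt "0 -2 1 0 0" --pt "0 -4 1 0 0" --pt "0 -6 1 0 0" --pt "0 -8 1 0 0" --pt "0 -9.5 1 0 0" --pt "0 -11 1 0 0" --pt "0 -12.5 1 0 0" --pt "0 -14 1 0 0" --pt "0 -15.5 1 0 0" --pt "0 -17 1 0 0" --pt "0 -18 1 0 0" --pt "0 -18 1 0 0"

```text
time: 7.58
eef_pos: [598.1, -91.4, 18.6]
tool_rot: [-3.14, 0.001, 1.777]
force: [0.4, 0.0, -0.3]
grip_width: 1.001
```

```bash
python3 -c "
from h import *
shift(-150,-62,18,101.79)
p=cams.capture('wrist');save(p,'w7')
s=telemetry.observe()
print(proj(frombay([[-245,-95,10],[-55,-95,10],[-250,-100,10]]),p,s))"
```

```text
t 7.58 tcp bay [[-149.9  -64.    18.6]] yaw 101.82 F [ 0.4  0.  -0.3] | shift [-0.1 -2.   0.6] turn 0.03 grip 1.0
[[117.06078908 306.5978045 ]
 [441.23325646 306.56918885]
 [109.91266139 313.92581171]]
```

View pics/w7.png

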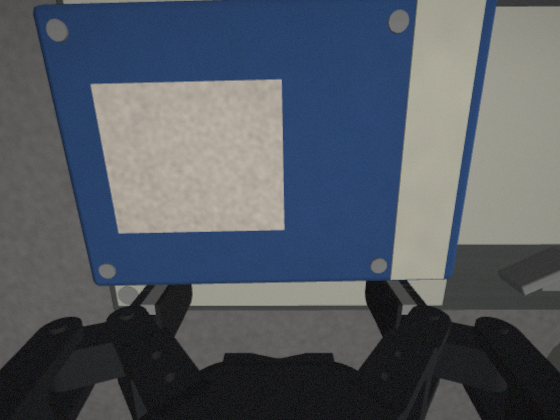

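Run:
```python
from h import *
s=telemetry.observe();p=cams.capture('wrist')
im=p['color'].astype(int)
pts=[];top=[]
for c in list(range(105,150,3))+list(range(200,360,4)):
    col=im[240:,c]; m=(col[:,2]-col[:,0])>40
    pts.append((c,240+np.where(m[:60])[0].max()))
pts=np.array(pts); 
b=tobay(unproj(pts,60,p,s)); k=np.polyfit(b[:,0],b[:,1],1); print(pts[::10].tolist(),'edge y',np.polyval(k,-150),'deg',np.degrees(k[0]))
# sheet edge
e=[]
for c in range(200,360,4):
    g=im[285:325,c].sum(1); e.append((c,285+np.argmin(np.diff(g))))
b=tobay(unproj(e,10,p,s)); k=np.polyfit(b[:,0],b[:,1],1); print('sheet edge',np.polyval(k,-150),np.degrees(k[0]))
```

```text
[[105, 284], [135, 283], [220, 281], [260, 281], [300, 280], [340, 279]] edge y -49.122016680202584 deg 1.2448002995063947
sheet edge -93.58539373781409 0.613580932474882
```

Call:
send_rows --pt "0 -1 0 0 0" --pt "0 -2 0 0 0" --pt "0 -3 0 0 0" --pt "0 -4 0 0 0" --pt "0 -4.5 0 0 0" --pt "0 -4.5 0 0 0"

```text
time: 8.18
eef_pos: [594.2, -92.4, 18.8]
tool_rot: [-3.141, 0.002, 1.777]
force: [2.4, -1.1, -1.1]
grip_width: 1.001
```

```bash
cat > m.py <<'E'
from h import *
shift(-150,-62,18,101.79)
s=telemetry.observe();p=cams.capture('wrist');save(p,'wm%d'%p['shot'])
im=p['color'].astype(int)
pts=[]
for c in list(range(105,150,3))+list(range(200,360,4)):
    col=im[240:,c]; m=(col[:,2]-col[:,0])>40
    pts.append((c,240+np.where(m[:70])[0].max()))
pts=np.array(pts); 
b=tobay(unproj(pts,60,p,s)); k=np.polyfit(b[:,0],b[:,1],1); print(pts[::10].tolist(),'edge y',np.polyval(k,-150),'deg',np.degrees(k[0]))
e=[]
for c in range(200,360,4):
    g=im[285:325,c].sum(1); e.append((c,285+np.argmin(np.diff(g))))
b=tobay(unproj(e,10,p,s)); k=np.polyfit(b[:,0],b[:,1],1); print('sheet edge',np.polyval(k,-150),np.degrees(k[0]),e[::8])
E
python3 m.py
```

```text
t 8.18 tcp bay [[-150.1  -59.9   18.8]] yaw 101.82 F [ 2.4 -1.1 -1.1] | shift [0.1 2.1 0.8] turn 0.03 grip 1.0
[[105, 285], [135, 285], [220, 285], [260, 285], [300, 285], [340, 285]] edge y -46.96104571777791 deg 0.05134402368225835
sheet edge -93.48613703316224 0.6215304823798941 [(200, np.int64(311)), (232, np.int64(311)), (264, np.int64(311)), (296, np.int64(310)), (328, np.int64(310))]
```

The box is now flush with both fingers: 0.05° yaw in the bay frame, centre at about y=-1.7. Next I back off, rise, turn 90° and go behind the unit, stopping for a high look on the way.

Call:
send_rows --pt "0 5 0 0 0" --pt "0 12 -2 0 0" --pt "0 12 -20 0 0" --pt "0 12 -50 0 0" --pt "0 12 -85 0 0" --pt "0 12 -120 5 0" --pt "-5 10 -155 12 0" --pt "-12 0 -180 19 0" --pt "-25 -15 -195 26 0" --pt "-40 -30 -200 33 0" --pt "-55 -45 -200 40 0" --pt "-70 -60 -200 47 0"

```text
time: 9.23
eef_pos: [550.0, -173.4, 220.1]
tool_rot: [3.139, 0.001, 0.951]
force: [-0.3, 0.2, -0.1]
grip_width: 1.004
```

```bash
python3 -c "
from h import *
shift(-252,0,220,11.79)"
```

```text
t 9.23 tcp bay [[-2.204e+02 -2.000e-01  2.201e+02]] yaw 54.51 F [-0.3  0.2 -0.1] | shift [-21.5  23.1   0.1] turn 42.72 grip 1.0
```

Call:
send_rows --pt "-3 3 0 7 0.1" --pt "-6 7 0 14 0.2" --pt "-10 11 0 21 0.3" --pt "-14 15 0 28 0.3" --pt "-18 19 0 35 0.3" --pt "-21.5 23 0 42.7 0.3" --pt "-21.5 23 0 42.7 0.3" --pt "-21.5 23 0 42.7 0.3" --pt "-21.5 23 0 42.7 0.3" --pt "-21.5 23 0 42.7 0.3"

```text
time: 10.07
eef_pos: [556.2, -203.9, 220.2]
tool_rot: [3.14, -0.001, 0.209]
force: [-0.1, 0.4, 0.0]
grip_width: 0.701
```

```bash
python3 -c "
from h import *
shift(-252,0,220,11.79)
p=cams.capture('wrist');save(p,'w8')
p=cams.capture('scene');save(p,'s8'); cv2.imwrite('pics/s8c.png',cv2.resize(cv2.cvtColor(p['color'],cv2.COLOR_RGB2BGR)[185:310,180:420],None,fx=3.3,fy=3.3,interpolation=cv2.INTER_CUBIC))"
```

```text
t 10.07 tcp bay [[-2.515e+02 -1.000e-01  2.202e+02]] yaw 11.95 F [-0.1  0.4  0. ] | shift [-0.1  0.5  0.2] turn 0.16 grip 0.7
```

View pics/w8.png

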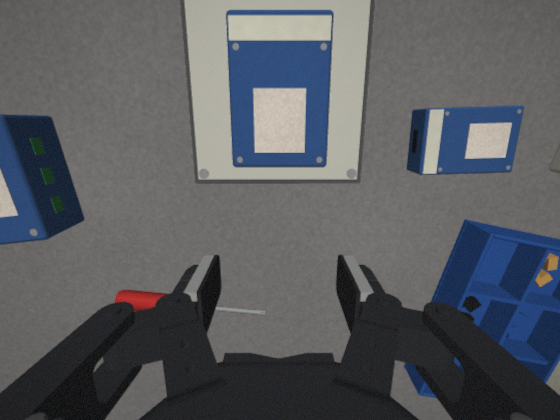

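View pics/s8c.png

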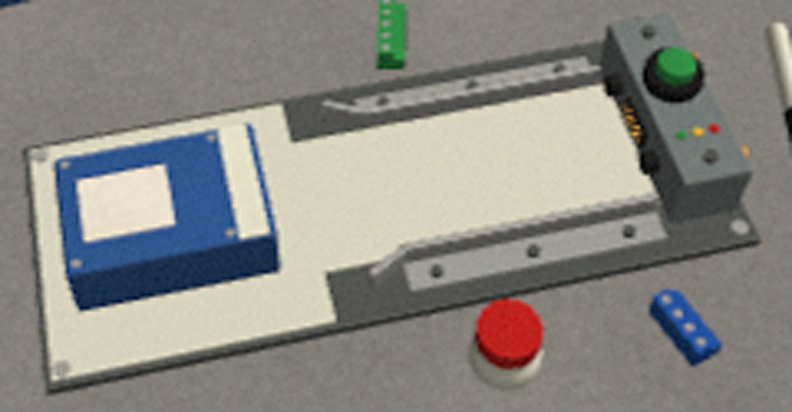

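Run:
```python
from h import *
s=telemetry.observe();p=cams.capture('wrist')
print('screw',tobay(unproj([(265,312),(215,308),(120,298)],5,p,s)).round(1))
im=cv2.cvtColor(p['color'],cv2.COLOR_RGB2GRAY).astype(float); rgb=p['color'].astype(int)
# side edges of the sheet: subpixel along rows
L=[];Rr=[]
for r in range(5,175,5):
    a=(rgb[r]).sum(1)
    w=np.where(a>380)[0]; 
    l=w[(w>150)&(w<230)]; q=w[(w>330)&(w<400)]
    L.append((l.min()-.5,r)); Rr.append((q.max()+.5,r))
for n,e in(('L',L),('R',Rr)):
    b=tobay(unproj(e,10,p,s)); k=np.polyfit(b[:,0],b[:,1],1); print(n,'y at -150',np.polyval(k,-150).round(2),'deg',np.degrees(k[0]).round(2),'rms',np.std(b[:,1]-np.polyval(k,b[:,0])).round(2))
Lb=[];Rb=[]
for r in range(48,155,4):
    m=np.where((rgb[r,:,2]-rgb[r,:,0])>40)[0]; m=m[(m>215)&(m<345)]
    Lb.append((m.min()-.5,r));Rb.append((m.max()+.5,r))
for n,e in(('bL',Lb),('bR',Rb)):
    b=tobay(unproj(e,60,p,s)); k=np.polyfit(b[:,0],b[:,1],1); print(n,'y at -150',np.polyval(k,-150).round(2),'deg',np.degrees(k[0]).round(2),'rms',np.std(b[:,1]-np.polyval(k,b[:,0])).round(2))
print(tobay(unproj([(279,167),(279,166)],60,p,s)),tobay(unproj([(279,180)],10,p,s)))
```

```text
screw [[-433.8   17.6    5. ]
 [-427.4   87.2    5. ]
 [-411.7  217.     5. ]]
L y at -150 95.82 deg 0.15 rms 0.31
R y at -150 -94.05 deg 0.22 rms 0.33
bL y at -150 45.78 deg 0.23 rms 0.28
bR y at -150 -47.94 deg 0.04 rms 0.28
[[-222.96653491   -1.28963757   60.        ]
 [-221.9514206    -1.28717239   60.        ]] [[-245.90156162   -1.48598538   10.        ]]
```

The unit is square to the plate: y about -2 relative to the sheet's centre, relative yaw about -0.05°. The screwdriver is well behind at x≈-430. I'll refine the bay frame slightly and descend behind the unit.

```bash
cat >> h.py <<'E'
BA=np.radians(101.92); BT=np.array([504.8,42.3])+0.8*np.array([-np.sin(BA),np.cos(BA)])
E
python3 -c "
from h import *
shift(-252,-1,18,11.92)"
```

```text
t 10.22 tcp bay [[-251.6   -0.3  220.2]] yaw 11.88 F [-0.2 -0.3  0.1] | shift [  0.6  -0.  202.2] turn -0.04 grip 0.7
```

Call:
send_rows --pt "0.6 0 10 0 0.3" --pt "0.6 0 30 0 0.3" --pt "0.6 0 60 0 0.3" --pt "0.6 0 95 0 0.3" --pt "0.6 0 130 0 0.3" --pt "0.6 0 160 0 0.3" --pt "0.6 0 182 0 0.3" --pt "0.6 0 196 0 0.3" --pt "0.6 0 202 0 0.3" --pt "0.6 0 202 0 0.3" --pt "0.6 0 202 0 0.3"

```text
time: 11.13
eef_pos: [557.2, -204.3, 18.4]
tool_rot: [3.139, -0.001, 0.208]
force: [0.0, 0.6, 1.0]
grip_width: 0.702
```

```bash
python3 -c "
from h import *
shift(-180,-1,18,11.92)
p=cams.capture('wrist');save(p,'w9')"
```

```text
t 11.13 tcp bay [[-252.1   -1.1   18.4]] yaw 11.9 F [0.  0.6 1. ] | shift [ -0.1 -72.1   0.2] turn -0.02 grip 0.7
```

View pics/w9.png

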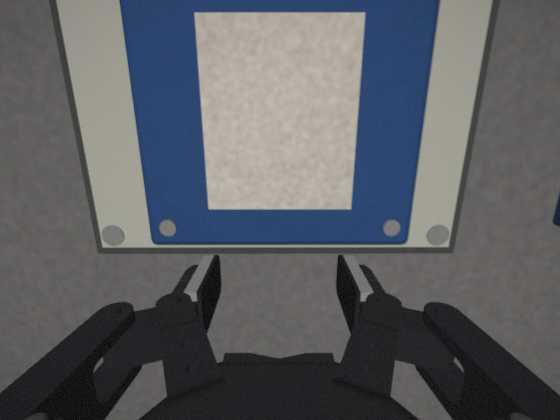

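The fingers are centred behind the rear face with a gap. I start the push gently.

Call:
send_rows --pt "0 -3 0 0 0.3" --pt "0 -6 0 0 0.3" --pt "0 -8 0 0 0.3" --pt "0 -10 0 0 0.3" --pt "0 -12 0 0 0.3" --pt "0 -14 0 0 0.3" --pt "0 -16.5 0 0 0.3" --pt "0 -19 0 0 0.3" --pt "0 -22 0 0 0.3" --pt "0 -25 0 0 0.3" --pt "0 -28 0 0 0.3" --pt "0 -30 0 0 0.3"

```text
time: 12.18
eef_pos: [551.6, -175.1, 19.1]
tool_rot: [3.138, -0.002, 0.208]
force: [0.4, -1.9, 0.1]
grip_width: 0.696
```

```bash
cat > look.py <<'E'
from h import *
import sys
shift(float(sys.argv[1]),-1,18,11.92)
s=telemetry.observe()
p=cams.capture('wrist');save(p,sys.argv[2]+'w')
p=cams.capture('scene');cv2.imwrite('pics/'+sys.argv[2]+'s.png',cv2.resize(cv2.cvtColor(p['color'],cv2.COLOR_RGB2BGR)[170:320,180:420],None,fx=3.3,fy=3.3,interpolation=cv2.INTER_CUBIC))
E
python3 look.py -150 a1
```

```text
t 12.18 tcp bay [[-222.4   -1.7   19.1]] yaw 11.9 F [ 0.4 -1.9  0.1] | shift [ -0.8 -72.4   0.8] turn -0.02 grip 0.7
```

View pics/a1w.png

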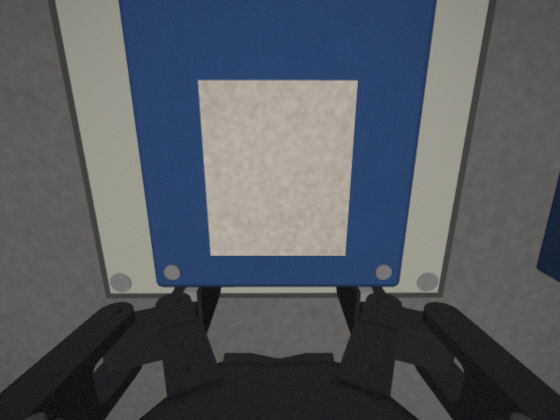

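View pics/a1s.png

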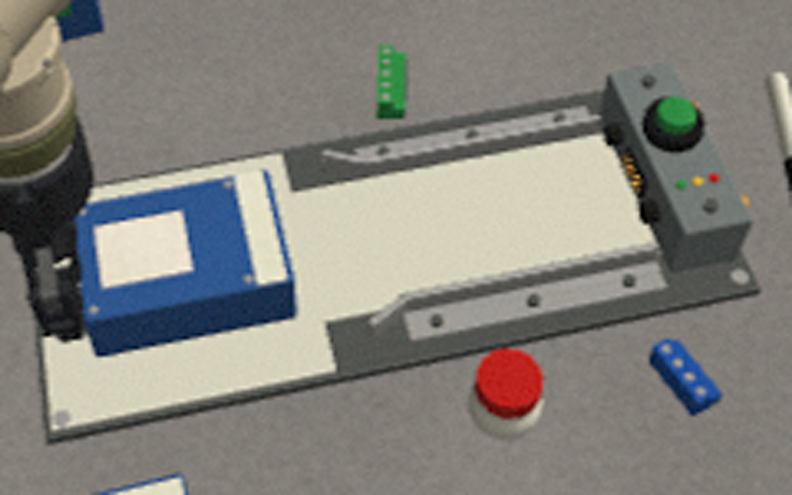

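The unit is moving square with the fingers, about 2 mm off centre to -y. I continue and angle the path slightly to take that out before the mouth.

Call:
send_rows --pt "-0.2 -3 0 0 0.3" --pt "-0.5 -6.5 0 0 0.3" --pt "-0.7 -10 0 0 0.3" --pt "-1 -14 0 0 0.3" --pt "-1.3 -18 0 0 0.3" --pt "-1.6 -22 0 0 0.3" --pt "-1.9 -26 0 0 0.3" --pt "-2.2 -30 0 0 0.3" --pt "-2.5 -34 0 0 0.3" --pt "-2.5 -37 0 0 0.3" --pt "-2.5 -39 0 0 0.3" --pt "-2.5 -40 0 0 0.3"

```text
time: 13.28
eef_pos: [540.8, -135.9, 19.1]
tool_rot: [3.138, -0.002, 0.208]
force: [1.3, -2.3, 1.1]
grip_width: 0.695
```

```bash
python3 look.py -120 a2
```

```text
t 13.28 tcp bay [[-181.7    0.8   19.1]] yaw 11.93 F [ 1.3 -2.3  1.1] | shift [  1.8 -61.8   0.9] turn 0.01 grip 0.7
```

View pics/a2w.png

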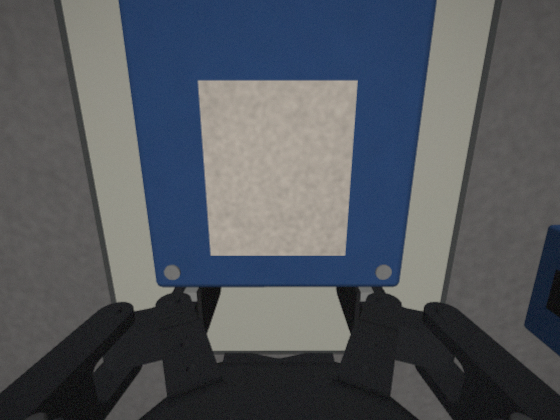

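View pics/a2s.png

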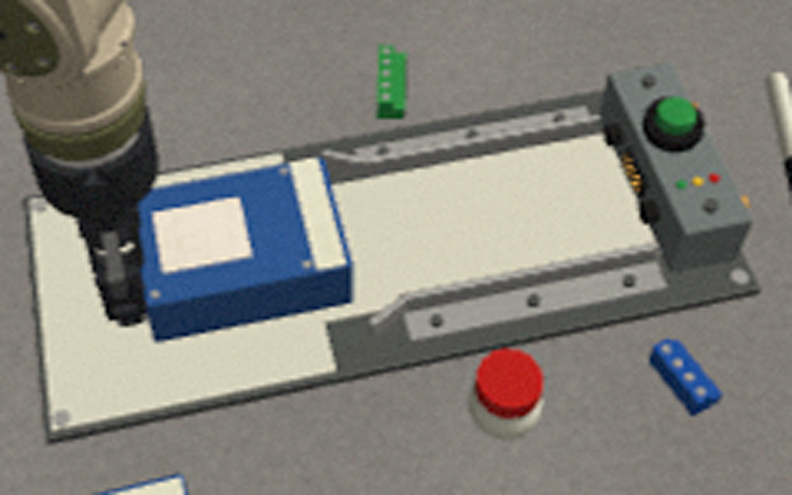

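```bash
cat > cen.py <<'E'
from h import *
s=telemetry.observe();p=cams.capture('wrist');rgb=p['color'].astype(int)
L=[];R=[];BL=[];BR=[]
for r in range(100,270,5):
    a=rgb[r].sum(1); w=np.where((a>330)&(np.abs(rgb[r,:,2]-rgb[r,:,0])<40))[0]
    m=np.where((rgb[r,:,2]-rgb[r,:,0])>40)[0]; m=m[(m>100)&(m<450)]
    bl,br=m.min(),m.max(); BL.append((bl-.5,r));BR.append((br+.5,r))
    l=w[(w<bl)&(w>bl-90)]; q=w[(w>br)&(w<br+90)]
    if len(l) and len(q): L.append((l.min()-.5,r));R.append((q.max()+.5,r))
for n,e,z in(('sheetL',L,10),('sheetR',R,10),('boxL',BL,60),('boxR',BR,60)):
    if not e: continue
    b=tobay(unproj(e,z,p,s)); k=np.polyfit(b[:,0],b[:,1],1); print(n,np.median(b[:,1]).round(2),np.degrees(k[0]).round(2),'x',b[:,0].min().round(),b[:,0].max().round())
E
python3 cen.py
```

```text
sheetL 95.13 0.14 x -186.0 -99.0
sheetR -94.21 0.02 x -186.0 -99.0
boxL 46.9 -0.0 x -160.0 -102.0
boxR -45.5 -0.04 x -160.0 -102.0
```

The unit's centre is now at y=+0.7 and the sheet's at +0.5, with 0° yaw. I push straight into the lane.

Call:
send_rows --pt "0 -3 0 0 0.3" --pt "0 -7 0 0 0.3" --pt "0 -12 0 0 0.3" --pt "0 -17 0 0 0.3" --pt "0 -22 0 0 0.3" --pt "0 -27 0 0 0.3" --pt "0 -32 0 0 0.3" --pt "0 -37 0 0 0.3" --pt "0 -42 0 0 0.3" --pt "0 -46 0 0 0.3" --pt "0 -49 0 0 0.3" --pt "0 -50 0 0 0.3"

```text
time: 14.43
eef_pos: [530.3, -86.3, 18.9]
tool_rot: [3.139, -0.002, 0.209]
force: [0.3, -2.7, 1.4]
grip_width: 0.695
```

```bash
python3 look.py -70 a3; python3 cen.py
```

```text
t 14.43 tcp bay [[-131.1    0.8   18.9]] yaw 11.96 F [ 0.3 -2.7  1.4] | shift [  1.9 -61.1   0.7] turn 0.04 grip 0.7
sheetL 95.09 0.1 x -135.0 -55.0
sheetR -94.22 0.02 x -135.0 -55.0
boxL 46.92 0.05 x -110.0 -52.0
boxR -45.52 -0.03 x -110.0 -52.0
```

View pics/a3s.png

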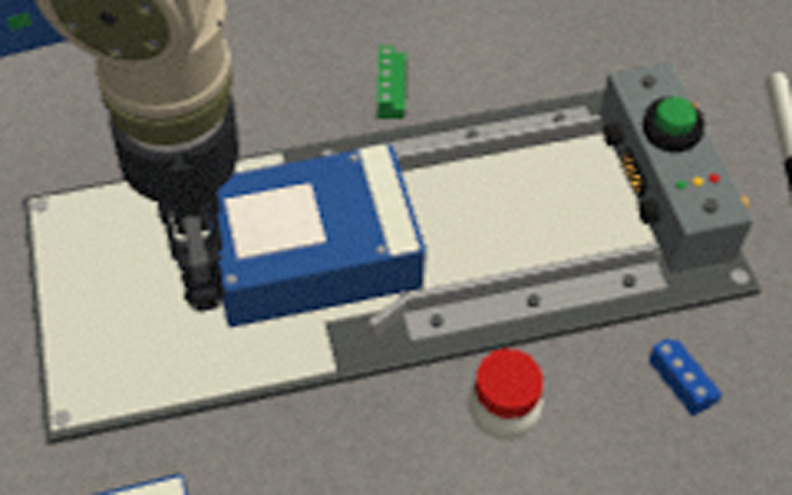

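The unit is entering centred and square (y≈+0.7). Continuing.

Call:
send_rows --pt "0 -3 0 0 0.3" --pt "0 -7 0 0 0.3" --pt "0 -12 0 0 0.3" --pt "0 -17 0 0 0.3" --pt "0 -22 0 0 0.3" --pt "0 -27 0 0 0.3" --pt "0 -32 0 0 0.3" --pt "0 -37 0 0 0.3" --pt "0 -42 0 0 0.3" --pt "0 -46 0 0 0.3" --pt "0 -49 0 0 0.3" --pt "0 -50 0 0 0.3"

```text
time: 15.58
eef_pos: [519.5, -36.8, 18.6]
tool_rot: [3.141, -0.002, 0.209]
force: [0.7, -4.0, 1.1]
grip_width: 0.703
```

```bash
python3 look.py -30 a4; python3 cen.py
```

```text
t 15.58 tcp bay [[-80.4   1.1  18.6]] yaw 11.98 F [ 0.7 -4.   1.1] | shift [  2.2 -50.4   0.5] turn 0.06 grip 0.7
sheetL 85.7 -14.36 x -84.0 2.0
sheetR -84.51 14.52 x -84.0 2.0
boxL 47.08 0.13 x -59.0 -1.0
boxR -45.5 -0.14 x -59.0 -1.0
```

View pics/a4w.png

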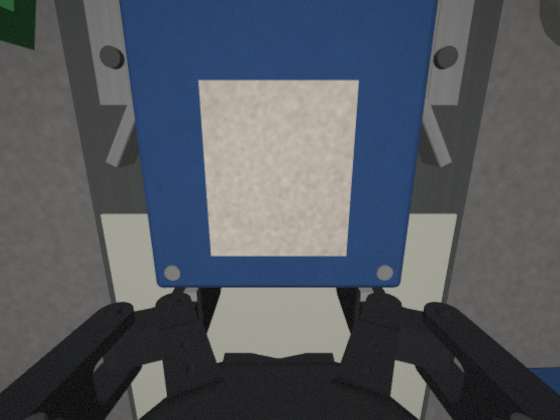

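The unit sits symmetric between the flares, with left and right gaps equal. Continuing.

Call:
send_rows --pt "0 -3 0 0 0.3" --pt "0 -7 0 0 0.3" --pt "0.1 -12 0 0 0.3" --pt "0.1 -17 0 0 0.3" --pt "0.2 -22 0 0 0.3" --pt "0.2 -27 0 0 0.3" --pt "0.3 -32 0 0 0.3" --pt "0.3 -37 0 0 0.3" --pt "0.3 -42 0 0 0.3" --pt "0.3 -46 0 0 0.3" --pt "0.3 -49 0 0 0.3" --pt "0.3 -50 0 0 0.3"

```text
time: 16.73
eef_pos: [509.0, 12.8, 18.3]
tool_rot: [-3.141, -0.001, 0.21]
force: [0.5, -2.7, 1.0]
grip_width: 0.696
```

```bash
python3 look.py 27 a5; python3 cen.py
```

```text
t 16.73 tcp bay [[-29.7   1.2  18.3]] yaw 12.01 F [ 0.5 -2.7  1. ] | shift [  2.3 -56.7   0.3] turn 0.09 grip 0.7
sheetL 85.49 4.46 x -34.0 53.0
sheetR -84.46 -4.42 x -33.0 53.0
boxL 46.92 0.1 x -8.0 50.0
boxR -45.56 0.19 x -8.0 50.0
```

View pics/a5w.png

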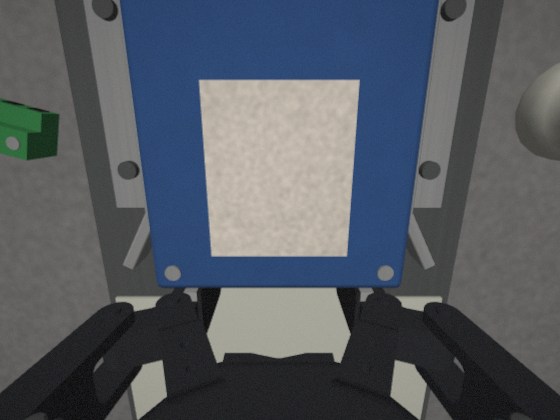

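View pics/a5s.png

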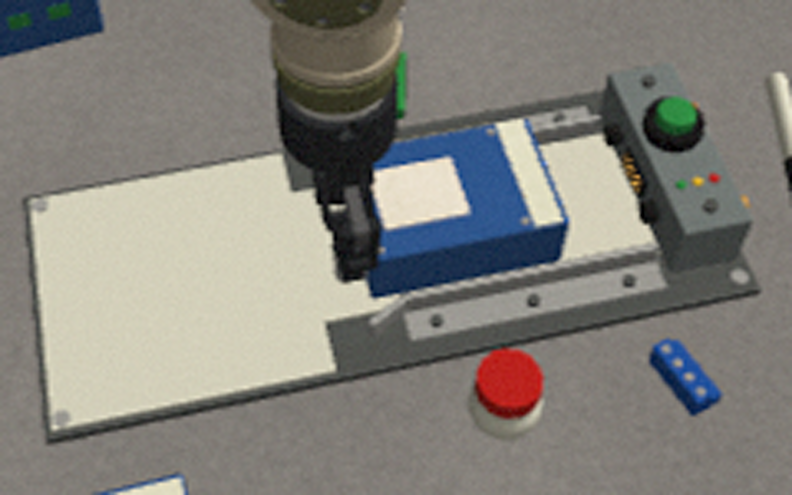

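Call:
send_rows --pt "0 -3 0 0 0.3" --pt "0.1 -7 0 0 0.3" --pt "0.2 -11 0 0.1 0.3" --pt "0.3 -15 0 0.1 0.3" --pt "0.3 -19 0 0.1 0.3" --pt "0.4 -23 0 0.1 0.3" --pt "0.4 -27 0 0.1 0.3" --pt "0.4 -31 0 0.1 0.3" --pt "0.4 -34 0 0.1 0.3" --pt "0.4 -36.5 0 0.1 0.3" --pt "0.4 -38 0 0.1 0.3" --pt "0.4 -39 0 0.1 0.3"

```text
time: 17.88
eef_pos: [500.9, 51.3, 18.1]
tool_rot: [-3.14, -0.001, 0.208]
force: [-0.2, -2.1, -0.5]
grip_width: 0.701
```

```bash
python3 look.py 27 a6; python3 cen.py; python3 -c "
from h import *
s=telemetry.observe();p=cams.capture('wrist')
print(tobay(unproj([(200,287),(360,287)],60,p,s)))"
```

```text
t 17.88 tcp bay [[ 9.6  1.1 18.1]] yaw 11.92 F [-0.2 -2.1 -0.5] | shift [  2.1 -17.4   0.2] turn -0.0 grip 0.7
sheetL 85.57 0.21 x 6.0 92.0
sheetR -84.51 -0.09 x 6.0 92.0
boxL 46.6 -0.03 x 31.0 89.0
boxR -45.91 -0.09 x 31.0 89.0
[[ 21.94484932  30.43764727  60.        ]
 [ 21.90401256 -30.60978985  60.        ]]
```

View pics/a6s.png

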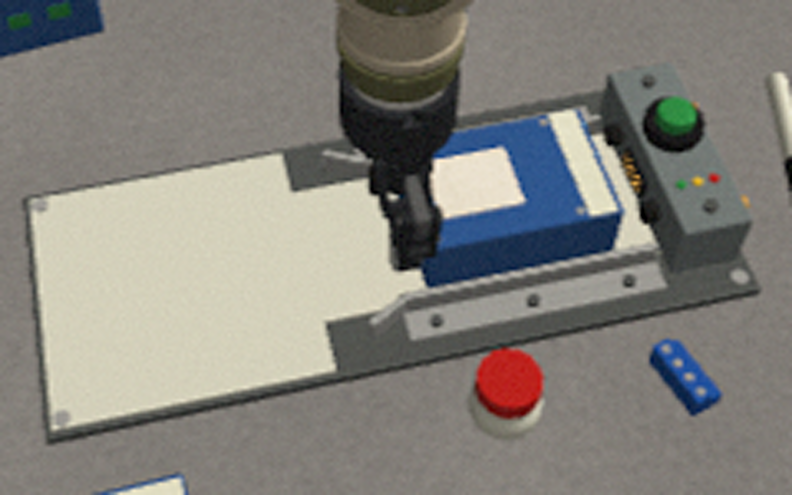

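View pics/a6w.png

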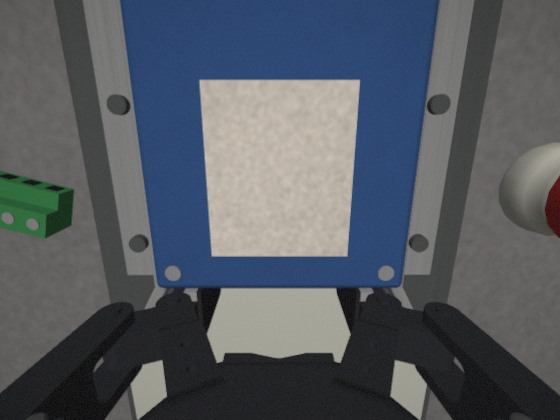

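About 18–20 mm to go, so I slow right down.

Call:
send_rows --pt "0 -1 0 0 0.3" --pt "0 -2.2 0 0 0.3" --pt "0 -3.5 0 0 0.3" --pt "0 -4.8 0 0 0.3" --pt "0 -6 0 0 0.3" --pt "0 -7.2 0 0 0.3" --pt "0 -8.4 0 0 0.3" --pt "0 -9.5 0 0 0.3" --pt "0 -10.5 0 0 0.3" --pt "0 -11.4 0 0 0.3" --pt "0 -12.2 0 0 0.3" --pt "0 -13 0 0 0.3"

```text
time: 19.08
eef_pos: [498.3, 64.2, 18.2]
tool_rot: [-3.139, -0.001, 0.208]
force: [1.4, -1.0, -0.9]
grip_width: 0.702
```

Call:
send_rows --pt "0 -0.5 0 0 0.3" --pt "0 -1 0 0 0.3" --pt "0 -1.5 0 0 0.3" --pt "0 -2 0 0 0.3" --pt "0 -2.5 0 0 0.3" --pt "0 -3 0 0 0.3"

```text
time: 19.58
eef_pos: [497.6, 67.1, 18.2]
tool_rot: [-3.139, -0.001, 0.208]
force: [1.3, -1.8, -1.9]
grip_width: 0.698
```

```bash
python3 look.py 27 a7; python3 cen.py
```

```text
t 19.58 tcp bay [[25.8  1.1 18.2]] yaw 11.91 F [ 1.3 -1.8 -1.9] | shift [ 2.1 -1.2  0.2] turn -0.01 grip 0.7
sheetL 85.67 0.11 x 22.0 109.0
sheetR -84.4 -0.17 x 22.0 109.0
boxL 46.7 -0.01 x 47.0 105.0
boxR -45.81 0.01 x 47.0 105.0
```

View pics/a7s.png

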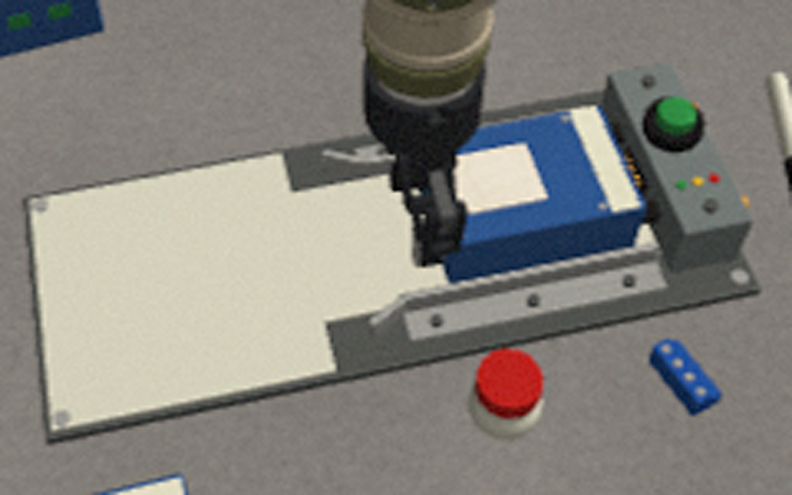

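A few millimetres left. I creep in 0.5 mm steps and watch the force.

Call:
send_rows --pt "0 -0.5 0 0 0.3" --pt "0 -1 0 0 0.3" --pt "0 -1.5 0 0 0.3" --pt "0 -2 0 0 0.3" --pt "0 -2 0 0 0.3"

```text
time: 20.15
eef_pos: [497.1, 69.3, 18.2]
tool_rot: [-3.139, -0.001, 0.208]
force: [0.4, -1.7, -0.6]
grip_width: 0.703
```

Call:
send_rows --pt "0 -0.5 0 0 0.3" --pt "0 -1 0 0 0.3" --pt "0 -1.5 0 0 0.3" --pt "0 -1.5 0 0 0.3"

```text
time: 20.48
eef_pos: [496.8, 70.9, 18.2]
tool_rot: [-3.139, -0.001, 0.208]
force: [0.1, -1.1, -1.0]
grip_width: 0.698
```

Call:
send_rows --pt "0 -0.5 0 0 0.3" --pt "0 -1 0 0 0.3" --pt "0 -1.5 0 0 0.3" --pt "0 -1.5 0 0 0.3"

```text
time: 20.82
eef_pos: [496.6, 72.0, 18.2]
tool_rot: [-3.14, -0.001, 0.208]
force: [0.9, -3.1, -2.3]
grip_width: 0.698
```

```bash
python3 look.py 27 a8; python3 -c "
from h import *
s=telemetry.observe();p=cams.capture('wrist')
print(tobay(unproj([(200,287),(360,287)],60,p,s)))"
```

```text
t 20.82 tcp bay [[30.8  1.1 18.2]] yaw 11.92 F [ 0.9 -3.1 -2.3] | shift [2.1 3.8 0.2] turn 0.0 grip 0.7
[[ 43.03269573  30.48716535  60.        ]
 [ 42.99678248 -30.57267107  60.        ]]
```

View pics/a8s.png

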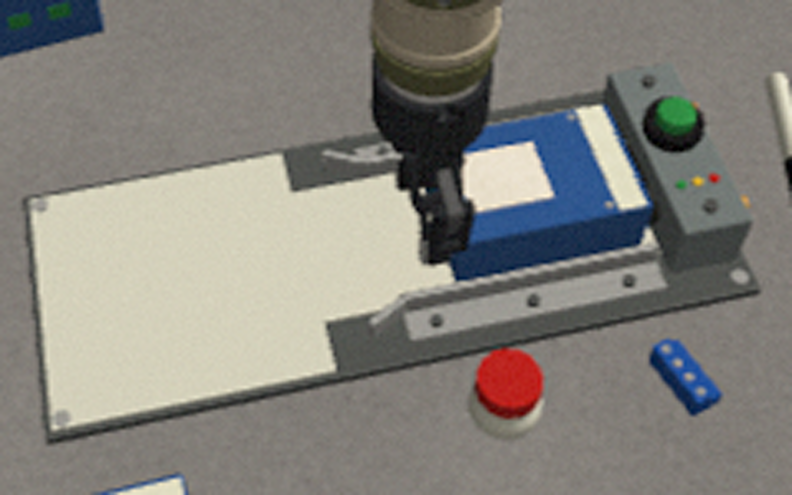

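View pics/a8w.png

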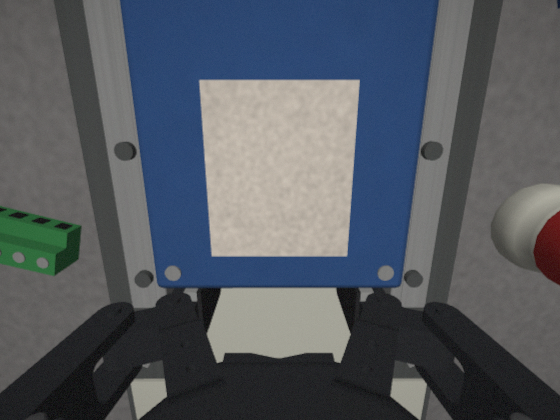

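Call:
send_rows --pt "0 -0.4 0 0 0.3" --pt "0 -0.8 0 0 0.3" --pt "0 -1.2 0 0 0.3" --pt "0 -1.2 0 0 0.3"

```text
time: 21.3
eef_pos: [496.6, 72.0, 18.3]
tool_rot: [3.141, -0.001, 0.208]
force: [0.9, -8.0, -1.7]
grip_width: 0.693
```

Motion has stopped and the force rose to 8 N, so it is on the bumpers. One slight extra press to seat both.

Call:
send_rows --pt "0 -0.5 0 0 0.3" --pt "0 -1 0 0 0.3" --pt "0 -1 0 0 0.3"

```text
time: 21.55
eef_pos: [496.6, 71.9, 18.3]
tool_rot: [3.139, -0.0, 0.207]
force: [0.7, -7.9, -1.4]
grip_width: 0.703
```

```bash
python3 -c "
from h import *
shift(20,1,18,11.92); print(telemetry.observe()['wrist_torque'])"; python3 cen.py
```

```text
t 21.55 tcp bay [[30.7  1.1 18.3]] yaw 11.88 F [ 0.7 -7.9 -1.4] | shift [ 0.1 10.7  0.3] turn -0.04 grip 0.7
[-1.46842434 -0.19248515  0.30434899]
sheetL 85.68 0.12 x 27.0 113.0
sheetR -84.4 -0.17 x 27.0 113.0
boxL 46.67 0.05 x 52.0 110.0
boxR -45.84 -0.02 x 52.0 110.0
```

Seated and square (yaw ≈0°). Releasing slowly, then backing off and rising.

Call:
send_rows --pt "0 0.5 0 0 0.3" --pt "0 1 0 0 0.3" --pt "0 2 0 0 0.3" --pt "0 4 0 0 0.3" --pt "0 8 0 0 0.3" --pt "0 14 -2 0 0.3" --pt "0 16 -15 0 0.3" --pt "0 16 -40 0 0.3" --pt "0 16 -75 0 0.3" --pt "0 16 -110 0 0.3" --pt "0 16 -130 0 0.3" --pt "0 16 -135 0 0.3"

```text
time: 22.6
eef_pos: [502.5, 56.1, 157.8]
tool_rot: [3.137, -0.008, 0.207]
force: [0.1, 0.4, -0.1]
grip_width: 0.698
```

```bash
python3 look.py 120 b1
```

```text
t 22.6 tcp bay [[ 14.   -1.4 157.8]] yaw 11.86 F [ 0.1  0.4 -0.1] | shift [  -1.6 -106.6  139.4] turn -0.06 grip 0.7
```

View pics/b1w.png

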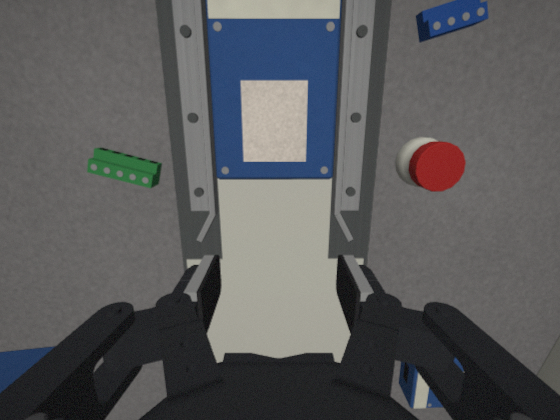

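View pics/b1s.png

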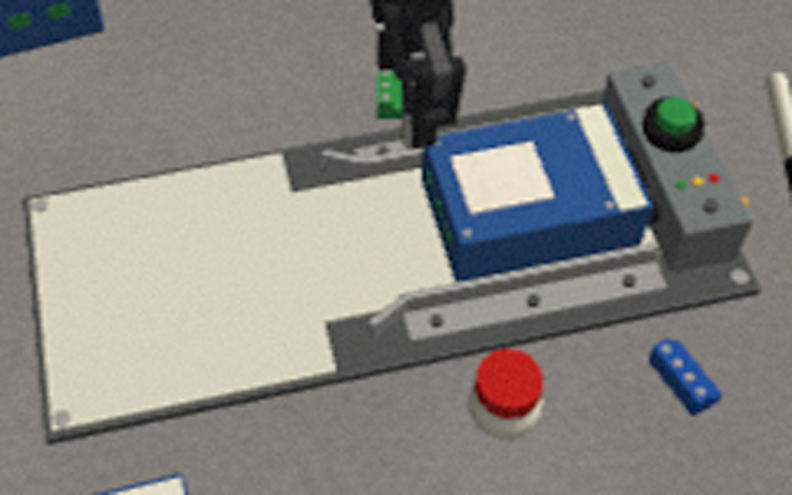

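The unit rests square against the bumpers, centred in the lane. Next I close the fingers and move nearer the button to measure it from two places.

Call:
send_rows --pt "0 -5 0 0 1" --pt "0 -15 -3 0 1" --pt "0 -27 -6 0 1" --pt "0 -40 -10 0 1" --pt "0 -53 -15 0 1" --pt "0 -66 -20 0 1" --pt "0 -78 -25 0 1" --pt "0 -88 -28 0 1" --pt "0 -94 -30 0 1" --pt "0 -96 -30 0 1" --pt "0 -96 -30 0 1" --pt "0 -96 -30 0 1"

```text
time: 23.7
eef_pos: [481.0, 150.2, 184.0]
tool_rot: [3.138, -0.003, 0.207]
force: [-0.4, 0.2, -0.3]
grip_width: 0.001
```

```bash
cat > btn.py <<'E'
from h import *
import sys
s=telemetry.observe();p=cams.capture('wrist');save(p,sys.argv[1])
f,cx,cy=K(p); R,t=ext(p,s)
np.savez(sys.argv[1]+'.npz',R=R,t=t,f=f,cx=cx,cy=cy)
print(s['time'],s['eef_pos'],tobay(s['eef_pos']))
h=cv2.cvtColor(p['color'],cv2.COLOR_RGB2HSV); m=((h[...,0]>45)&(h[...,0]<80)&(h[...,1]>130)&(h[...,2]>50)).astype(np.uint8)
n,l,st,c=cv2.connectedComponentsWithStats(m)
for i in range(1,n):
    if st[i,4]>150: print(st[i],c[i].round(1))
for d in nets.search_frame(p,'start_top')[:2]: print(d['confidence'],(R.T@(np.array(d['point'])-t)).round(1))
E
python3 btn.py b2
```

```text
23.7 [480.95338201 150.196741   184.02674921] [[110.4955751    0.24680022 184.02674921]]
[ 243   56   36   39 1040] [260.5  74.7]
[ 121  230   60   35 1015] [150.9 247. ]
0.97 [448.3 250.8  78.4]
0.38 [612.8 240.9  17.8]
```

View pics/b2.png

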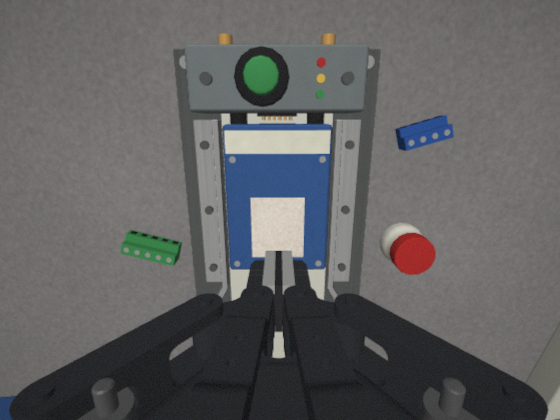

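The picture shows the unit's front edge (row 125) touching both bumpers at (238,118) and (315,118), and the button at (261,75). One more view for height.

Call:
send_rows --pt "0 -5 0 0 1" --pt "0 -15 0 0 1" --pt "0 -27 0 0 1" --pt "0 -40 0 0 1" --pt "0 -52 0 0 1" --pt "0 -60 0 0 1" --pt "0 -65 0 0 1" --pt "0 -65 0 0 1" --pt "0 -65 0 0 1"

```text
time: 24.55
eef_pos: [467.6, 213.8, 183.8]
tool_rot: [3.138, -0.003, 0.207]
force: [-0.2, 0.2, 0.1]
grip_width: -0.005
```

```bash
python3 btn.py b3
python3 - <<'E'
from h import *
def q(n):
    d=np.load(n); return np.array([[d['f'],0,d['cx']],[0,d['f'],d['cy']],[0,0,1]])@np.c_[d['R'],d['t']]
import json
print('P saved')
E
```

```text
24.55 [467.587701   213.79977406 183.75721786] [[175.487757     0.187341   183.75721786]]
[246 144  33  34 850] [262.  160.3]
[130 280  56  32 896] [156.9 295.9]
0.82 [448.6 251.2  78.9]
P saved
```

View pics/b3.png

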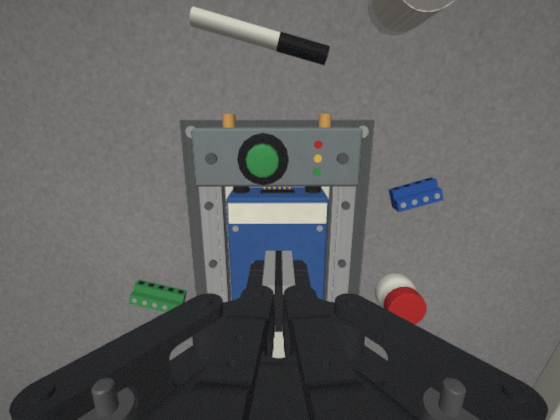

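Run:
```python
from h import *
def q(n):
    d=np.load(n+'.npz'); return np.array([[d['f'],0,d['cx']],[0,d['f'],d['cy']],[0,0,1]])@np.c_[d['R'],d['t']]
for a,b in(((260.5,74.7),(262,160.3)),((260.8,73.5),(262,160))):
    X=cv2.triangulatePoints(q('b2'),q('b3'),np.array([a]).T,np.array([b]).T); X=(X[:3]/X[3]).T; print(X.round(1),tobay(X).round(1))
s=telemetry.observe();p=cams.capture('wrist')
for z in (70,76,80): 
    w=unproj([(262.5,160.3)],z,p,s); print(z,w.round(1),tobay(w).round(1))
    w=unproj([(246,160.3),(279,160.3)],z,p,s); print(np.linalg.norm(w[0]-w[1]))
b=unproj([(193,186),(362,186)],60,p,s); print(tobay(b).round(1))
```

```text
[[446.5 252.3  78.1]] [[217.5  12.9  78.1]]
[[478.  247.7 370.4]] [[206.5 -17.  370.4]]
70 [[447.  250.8  70. ]] [[215.9  12.7  70. ]]
28.190043766037967
76 [[447.2 251.6  76. ]] [[216.7  12.4  76. ]]
27.528361741286634
80 [[447.2 252.1  80. ]] [[217.2  12.2  80. ]]
27.087240391452394
[[191.6  76.8  60. ]
 [191.1 -77.1  60. ]]
```

The button's top is at bay (217, 12.6), height about 72–78 mm. Moving above it.

```bash
python3 -c "
from h import *
shift(217,12.5,92,11.92)"
```

```text
t 24.7 tcp bay [[1.748e+02 1.000e-01 1.838e+02]] yaw 11.79 F [-0.   0.5  0.2] | shift [-12.8 -42.5  91.6] turn -0.13 grip -0.0
```

Call:
send_rows --pt "-4 -14 10 0 1" --pt "-8 -28 22 0 1" --pt "-12 -40 38 0 1" --pt "-12.8 -42.5 56 0 1" --pt "-12.8 -42.5 72 0 1" --pt "-12.8 -42.5 84 0 1" --pt "-12.8 -42.5 90 0 1" --pt "-12.8 -42.5 91.6 0 1" --pt "-12.8 -42.5 91.6 0 1"

```text
time: 25.45
eef_pos: [447.0, 251.5, 91.9]
tool_rot: [3.138, -0.002, 0.205]
force: [-0.4, 0.1, 0.0]
grip_width: 0.001
```

```bash
python3 look.py 217 b4; python3 -c "
from h import *
shift(217,12.5,75,11.92)"
```

```text
t 25.45 tcp bay [[216.6  12.6  91.9]] yaw 11.76 F [-0.4  0.1  0. ] | shift [13.4 -0.7 73.9] turn -0.16 grip 0.0
t 25.55 tcp bay [[216.8  11.8  92.8]] yaw 11.77 F [-0.1  0.7  0. ] | shift [-0.8 -0.3 17.8] turn -0.15 grip 0.0
```

View pics/b4s.png

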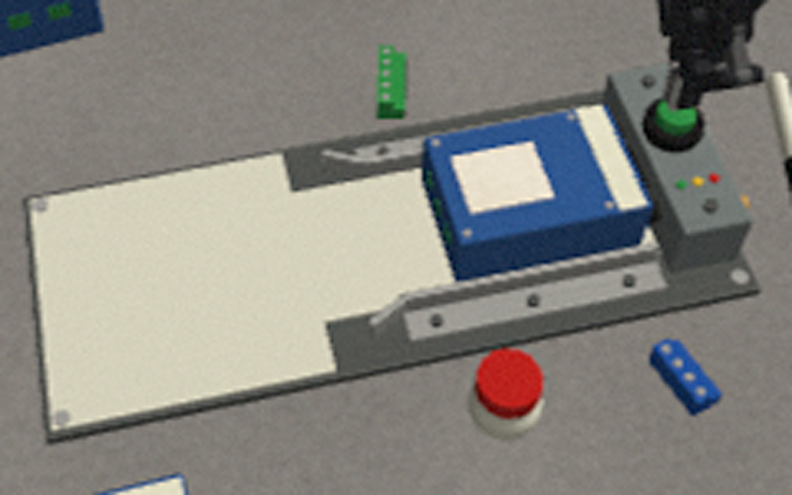

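View pics/b4w.png

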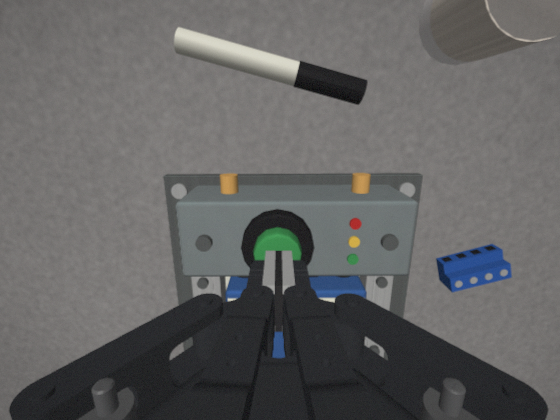

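The fingertip is over the green cap, clear of the unit. Descending slowly to contact.

Call:
send_rows --pt "-0.3 0 2 0 1" --pt "-0.3 0 4 0 1" --pt "-0.3 0 6 0 1" --pt "-0.3 0 8 0 1" --pt "-0.3 0 10 0 1" --pt "-0.3 0 12 0 1" --pt "-0.3 0 14 0 1" --pt "-0.3 0 15 0 1" --pt "-0.3 0 15 0 1"

```text
time: 26.3
eef_pos: [447.4, 251.8, 77.8]
tool_rot: [3.138, -0.004, 0.205]
force: [-1.1, -0.8, 4.3]
grip_width: -0.001
```

Call:
send_rows --pt "0 0 1 0 1" --pt "0 0 2 0 1" --pt "0 0 3 0 1" --pt "0 0 3 0 1"

```text
time: 26.63
eef_pos: [447.5, 251.8, 75.9]
tool_rot: [3.138, -0.005, 0.206]
force: [-3.5, -0.8, 11.3]
grip_width: -0.001
```

Call:
send_rows --pt "0 0 0.7 0 1" --pt "0 0 1.4 0 1" --pt "0 0 2 0 1" --pt "0 0 2 0 1"

```text
time: 26.97
eef_pos: [447.5, 251.8, 75.8]
tool_rot: [3.138, -0.006, 0.206]
force: [-5.1, -2.2, 17.9]
grip_width: -0.002
```

```bash
python3 look.py 217 b5
```

```text
t 26.97 tcp bay [[216.8  12.   75.8]] yaw 11.78 F [-5.1 -2.2 17.9] | shift [12.6 -0.4 57.9] turn -0.14 grip -0.0
```

View pics/b5w.png

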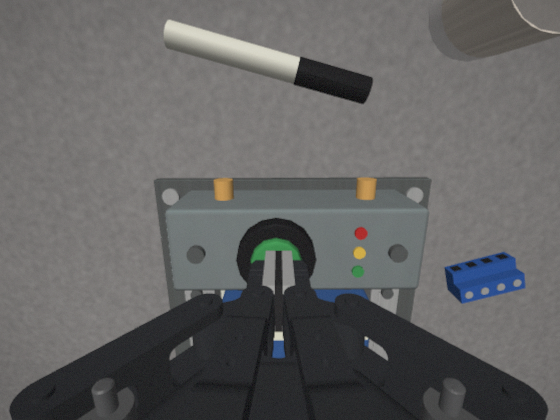

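Hard stop: z stayed at 75.8 while the force went from 11 to 18 N. I release in steps to read the force against height and confirm the full 6 mm of travel.

Call:
send_rows --pt "0 0 -1.5 0 1" --pt "0 0 -3 0 1" --pt "0 0 -3 0 1" --pt "0 0 -3 0 1"

```text
time: 27.4
eef_pos: [447.5, 251.8, 78.7]
tool_rot: [3.138, -0.006, 0.206]
force: [-1.6, -1.3, 3.1]
grip_width: 0.0
```

Call:
send_rows --pt "0 0 -1 0 1" --pt "0 0 -1 0 1" --pt "0 0 -1 0 1"

```text
time: 27.65
eef_pos: [447.5, 251.8, 79.5]
tool_rot: [3.138, -0.006, 0.206]
force: [-0.9, -1.5, 3.0]
grip_width: -0.004
```

Call:
send_rows --pt "0 0 -1 0 1" --pt "0 0 -1 0 1" --pt "0 0 -1 0 1"

```text
time: 27.9
eef_pos: [447.5, 251.8, 80.4]
tool_rot: [3.138, -0.006, 0.206]
force: [0.2, -0.5, 1.6]
grip_width: 0.001
```

Call:
send_rows --pt "0 0 -1 0 1" --pt "0 0 -1 0 1" --pt "0 0 -1 0 1"

```text
time: 28.15
eef_pos: [447.5, 251.8, 81.5]
tool_rot: [3.138, -0.006, 0.206]
force: [0.1, 0.6, 1.9]
grip_width: 0.001
```

Call:
send_rows --pt "0 0 -1.5 0 1" --pt "0 0 -1.5 0 1" --pt "0 0 -1.5 0 1"

```text
time: 28.4
eef_pos: [447.5, 251.8, 82.9]
tool_rot: [3.138, -0.006, 0.206]
force: [0.7, -0.6, 0.8]
grip_width: 0.002
```

Call:
send_rows --pt "0 0 -1.5 0 1" --pt "0 0 -1.5 0 1" --pt "0 0 -1.5 0 1"

```text
time: 28.65
eef_pos: [447.5, 251.8, 84.4]
tool_rot: [3.138, -0.006, 0.206]
force: [0.3, 0.9, 1.0]
grip_width: 0.001
```

The force fades to zero by about 82 mm, so the button went about 6 mm to its hard stop. Rising clear and checking.

Call:
send_rows --pt "0 0 -8 0 1" --pt "0 0 -25 0 1" --pt "0 0 -50 0 1" --pt "0 0 -80 0 1" --pt "0 5 -100 0 1" --pt "0 20 -110 0 1" --pt "0 35 -112 0 1" --pt "0 42 -112 0 1" --pt "0 45 -112 0 1" --pt "0 45 -112 0 1"

```text
time: 29.48
eef_pos: [455.8, 207.6, 196.3]
tool_rot: [3.138, -0.005, 0.204]
force: [-0.0, -1.1, -0.4]
grip_width: -0.004
```

```bash
python3 look.py 217 c1; python3 btn.py c2
python3 - <<'E'
from h import *
a=np.load('c2.npz'); s=telemetry.observe();p=cams.capture('side')
cv2.imwrite('pics/c_side.png',cv2.resize(cv2.cvtColor(p['color'],cv2.COLOR_RGB2BGR)[160:320,130:370],None,fx=3.2,fy=3.2,interpolation=cv2.INTER_CUBIC))
E
```

```text
t 29.48 tcp bay [[171.8  13.  196.3]] yaw 11.71 F [-0.  -1.1 -0.4] | shift [ 12.9 -45.8 178.2] turn -0.21 grip -0.0
29.5833 [455.53434926 208.15107522 196.01477766] [[172.45042978  13.14750034 196.01477766]]
[262 139  32  33 777] [277.3 154.9]
[145 274  53  30 838] [170.7 288.5]
0.81 [451.3 253.7  78.6]
0.47 [609.3 241.   17.3]
```

View pics/c1w.png

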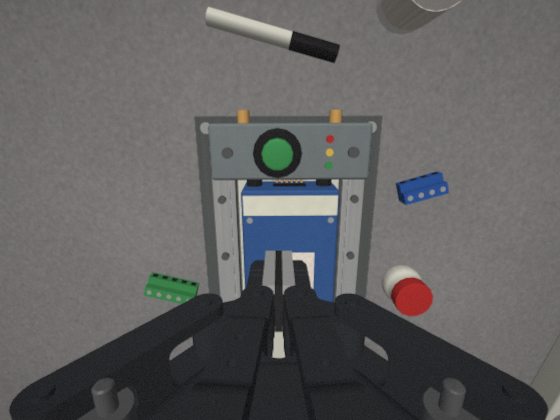

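View pics/c1s.png

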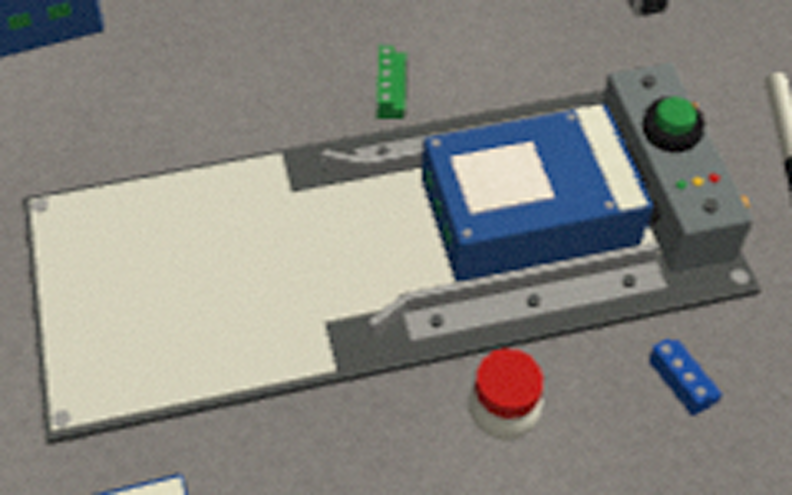

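View pics/c_side.png

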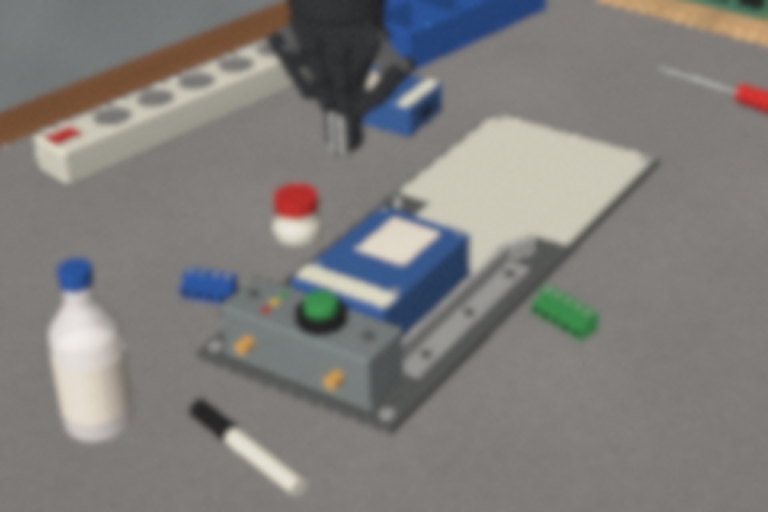

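Run:
```python
import cv2
a=cv2.imread('pics/c1w.png'); cv2.imwrite('pics/c1z.png',cv2.resize(a[165:225,225:355],None,fx=6,fy=6,interpolation=cv2.INTER_CUBIC))
```

```text
(no output)
```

View pics/c1z.png

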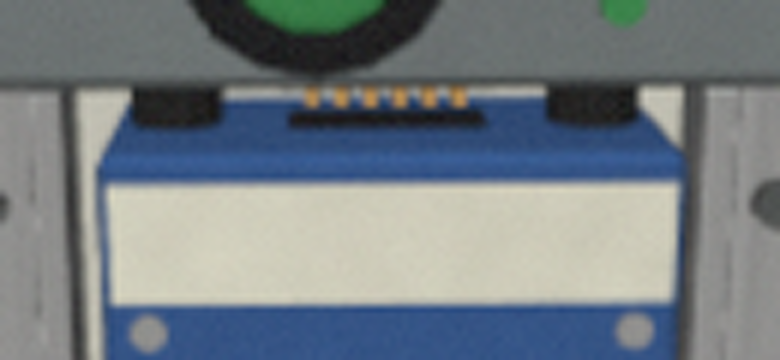

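Both bumpers meet the unit's front face with no visible gap, and it sits square with air on both sides. The button is up and the bystanders have not moved. Handing in.

```bash
python3 -c "
from h import *
print(manip.hand_in())"
```

```text
the job is handed in; nothing more can be done
None
```

I slid the blue sample unit down the lane against both bumpers, pressed the green start button and let it come back up, then handed the job in at about 30 s.

- **Squaring:** I used two fingertips on the unit's sides, first +y, then back from -y because the first push overshot by about 5 mm. On the loading area it read about 0° yaw and within about 0.5 mm of the lane's centre.
- **Push:** I pushed from behind with two fingertips and slowed to creeping for the last few millimetres. At the bumpers the motion stopped and the force rose to about 8 N. In every look on the way down there was air on both sides, so I saw no contact with the rails or their flares.
- **Button:** It reached a hard stop at a tool height of 75.8 mm with about 18 N. The spring force faded to zero by about 82 mm on release, which fits the full 6 mm of travel.
- **Last pictures:** Both bumpers meet the unit's front face with no visible gap, and it sits square. The button is up, the bystanders look unmoved and the arm is clear.
- **Disagreements:**
  - Single views of the plate edge differed by 1–5 mm, the worst just after a fast move. I corrected for this with a settled view.
  - The two button-height measurements, 72–78 mm by camera and about 82 mm by force, also differed. I relied on the force.

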